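# Fit the line card in the office communications unit

### The job

Take the spare circuit card out of its stand by the white grip and slide it gently down the slots of the two white card guides in the middle of the open grey communications unit until it rests on the sprung contacts. Then let go and swing both black levers inwards over the card until they are fully shut and hold the card home. Guides, contacts and levers are fragile: feel for the slot and never force anything; leave the mug, screwdriver and mouse alone.

Things in the scene. Friction and masses are not known exactly. Their poses are not given: they have to be found in the camera images.
- card: Loose green circuit card standing upright, 110 mm wide (own y), 4 mm thick (own x), 100 mm tall, about 0.15 kg (0.12 to 0.2). On its top edge, centred, a white plastic grip 40 mm (y) x 10 mm (x) x 32 mm tall, from 100 to 132 mm above the card's foot. Same both ways round. Origin at the centre of its foot, z up. It starts in the stand.
- stand: Fixed grey plastic stand 80 x 140 mm, base 12 mm thick on which the card's foot rests; two grooved end posts up to 47 mm height hold the card's side edges (1.25 mm play each face); lift the card straight up more than 40 mm to clear. Origin centre of underside; own y is along the card's width.
- unit: Fixed grey open-topped unit, tray 130 (own x) x 190 mm (own y), 70 mm walls at both x ends, two low boards (75 mm high) at x = +-42 mm. Origin centre of underside, z up. In its middle two white guides at y = +-55 mm, slots facing each other, take the card's side edges (card width along y). Guides crack when the card presses them with over 40 N.
- slot (a point): Nominal middle between the guides' slots at their flat top, 113 mm above the unit's underside. The guide pair is clipped in with play: the true slot lies anywhere up to 8 mm from here along the unit's +x or -x, fixed during a run, not measured: feel for it (light taps at different places; the card stops on the flat top or enters) or look.
- backplane: Fixed strip on the unit's floor with two steel posts that carry the levers; same axes as the unit; its origin lies 20 mm above the unit's origin. A card fully home has its foot 15 mm above this origin (35 mm above the unit's underside). Pressing on it or its levers with more than 30 N breaks it.
- contact_l: Black sprung contact block under the card's left (+y of the unit) half, 30 x 24 mm, at y = +40 mm. Origin at the centre of its top face, 20 mm above the backplane's origin when free (40 mm above the unit's underside); it goes down 5 mm with the card, needing 5 N at first and 7 N at the bottom, and springs back up. More than 30 N crushes it.
- contact_r: The same under the card's right (-y) half, at y = -40 mm.
- lever_l (a joint): Left (+y) lever, rad: 0 = open (handle leans 0.7 rad outwards from vertical, nose up clear of the card), grows as the handle swings inwards, 1.3 = shut at its stop (handle leans 0.6 rad inwards, nose level on the card's top edge). Starts at 0 to 0.12. Friction 0.2 N m, up to 0.35 while driving the card down in the last 0.4 rad; stays where left.
- lever_r (a joint): Right (-y) lever, mirror image, same values.
- lever_l_tip (a point): Middle of the rounded end (18 mm wide along the unit's x, 10 mm thick) of the left lever's handle, 58 mm from its pivot. The handle is a black bar 14 mm wide and 7 mm thick.
- lever_r_tip (a point): The same for the right lever.
- lever_l_pivot (a point): Pivot of the left lever: 71 mm to +y of the unit's middle, 139 mm above its underside; the axis is the unit's x.
- lever_r_pivot (a point): Pivot of the right lever, 71 mm to -y, 139 mm above the underside.
- mug: White mug 80 mm wide, 90 mm tall. Bystander. Origin centre of underside.
- screwdriver: Screwdriver lying on the desk. Bystander.
- mouse: Black computer mouse 100 x 58 x 30 mm. Bystander.
- guide_l (a point): Nominal middle of the left (+y) guide's slot at its flat top (same x play as slot; the pair stays parallel to the unit). White block 30 mm long in x; slot 6.5 mm wide in x (1.25 mm play on each card face), 1.5 mm play in y at each card edge, from 113 down to 20 mm above the unit's underside. Its outer end wall rises to 119 mm and flares outwards by 5 mm in y.
- guide_r (a point): The same for the right (-y) guide.
Things that resemble listed ones, but are neither listed nor needed, are in the scene too. There is more than one size of the card; the one meant has the size given above.

How it is judged (in metres and radians):
On the way, in this order (a step that is already met when the one before it is completed fails the run):
1. the card stands in both guides, resting on the contacts, with both levers still open (z of card in the frame of unit below 0.0425 m and horizontal distance between card and unit below 0.0105 m and angle between the x axis of card and the x axis of unit, either way round below 0.06 rad and value of joint each of lever_l, lever_r below 0.6 rad), for 0.2 s.
2. both levers are shut and the card is home (z of card in the frame of backplane between 0.013 and 0.0172 m and horizontal distance between card and unit below 0.0105 m and angle between the z axis of card and the z axis of unit, either way round below 0.05 rad and angle between the x axis of card and the x axis of unit, either way round below 0.06 rad and value of joint each of lever_l, lever_r above 1.25 rad), for 0.2 s.
At the end, for the whole second after the job is handed in: The card stands in the guides, upright within 0.05 rad, its foot within 2.2 mm of home height, at rest; both levers are held shut within 0.05 rad of their stops; the hand is off (all of step 2 and linear speed of card below 0.01 m/s); the robot touches nothing.
It fails at once if the card is pressed on the guides or the unit with more than 40 N (contact force between card and unit above 40 N).
It fails at once if a contact block is pressed with more than 30 N (contact force between card and contact_l above 30 N or contact force between card and contact_r above 30 N).
It fails at once if a lever or the backplane is pressed by the robot with more than 30 N (contact force between any of the fingers, the arm and backplane above 30 N).
It fails at once if a bystander is moved by more than 20 mm (distance of any of mug, screwdriver, mouse from where it was at the start of the episode above 0.02 m).
It also fails if it takes over 72 s, if anything falls off the work surface, if the arm or the gripper's body presses on something with over 40 N, if the wrist force passes 120 N, or if a joint passes its speed limit or range.

### The arm

A 7-joint arm with a two-finger parallel gripper is mounted at the origin on the work surface. World frame = base frame: x ahead of the robot, y to its left, z up, the work surface at z = 0. Lengths are in mm, angles in rad, forces in N, time in s.
With the tool pointing down it reaches from about 375 to 925 mm from the base axis. Payload 3.1 kg.
Tool frame: the origin (TCP) lies midway between the tips of the shut fingers; the grasp point (between the pads) lies bot.hold_point_z behind it (bot.hold_point_z is the distance from the TCP to the grasp point, in mm); z points along the fingers, x is the direction in which the jaws open and shut, and the axes are right-handed (so a half turn about z gives the same grasp; the last joint's range is limited). The gripper opens to 85 mm and grips with 20 to 120 N. Pads are 22 mm wide; open, the fingers measure 114 mm over their backs; the gripper's body (76 mm by 85 mm) begins 54 mm behind the grasp point. The pads swing forward as they close: fully open they stand 13 mm farther back than shut.
Start: joints at [1.166, 0.383, 0.044, 1.598, -0.018, 1.161, -0.05], TCP at [196.326, -619.644, 231.269] pointing down, gripper open.
Joint ranges: [-2.61, 2.61], [-0.41, 2.15], [-1.48, 1.57], [0, 2.5], [-1.57, 4.71], [0.05, 1.97], [-2.85, 2.85]. Speed limits (rad/s): [2.79, 2.79, 3.14, 3.14, 3.14, 3.14, 3.14].

### API

Orientations are given as a rotation vector (axis times angle).
In Python, from plant import bot gives the robot as it stands.
- The arm moves only by the tool carry_out, never from a script. Its argument "deltas" is a list of rows, each a list of 7 numbers: the closure in counts, from 0 (fully open) to 255 (shut), then the shift along the tool's x, y, z in cm, then the turn, a rotation vector about the tool's x, y, z in rad. A call has 1 to 20 rows; each row shifts and turns the commanded pose from where the row before left it, along the tool's axes as they then stand; what a row does not reach is not made up. A row lasts 1/10 s, in which the tool goes at most 50 mm and 8.59 degrees, less where a joint would pass 70% of its speed; a pose out of reach is approached as far as the arm can. A call with a gripper value outside its range is refused whole. The fingers move at their own pace and stop on an object; "squeeze" is the grip in N (left out, the last holds). Time passes only in rows, so rows that do not move let the fingers close. It gives the time, the measured TCP pose, the force and the opening at its end, in the units of the state.
- bot.observe(): the state, without advancing time (a new reading comes with each control period).
- bot.camera(name): name is "side" or "top"; returns a dict with "color" (420x560x3 uint8, blue, green, red), "K" (3x3 intrinsics, pixels), "world_to_cam" (4x4, takes a point from world to camera coordinates). Camera axes: x right, y up, looking along -z (the intrinsics and any distortion apply to the point x, -y, -z); pixel columns grow to the right and rows downward; lengths in mm; the calibration is good to about 2 mm. A picture is of the moment at which its call begins. There is no depth.
- bot.job_done(): hands the job in, once; it reports no verdict.
The state is a dict: "clock": time; "joint_positions": joint angles; "joint_velocities": joint speeds; "joint_torque": joint torques, N m; "tcp_pos": TCP position; "ee_rot": TCP orientation; "contact_force": force on the tool from outside, world axes, zero at the start; "ft_torque": the same for the moment, N m; "gripper_width": opening from 0.0 (shut) to 1.0 (fully open).
Only numpy, scipy, OpenCV 4.12 (cv2) and the standard library are available. Lean on these libraries where they do the work, as an engineer would, in place of code of your own. Each camera call takes 0.05 s, during which the arm holds its last target.

## Working session

There is one attempt and no reset: what is moved stays moved. The work goes in short steps, Python scripts to look and compute and a tool call to move; the robot and the scene stay as the last step left them, time stands still between calls to the robot, and variables do not carry over. Pictures are saved under pics/ and viewed, and the job is handed in when it is done.

Besides the shell and the picture viewer there is one more tool, called after "Call:" in YAML: its name, and indented under it one key for each argument. carry_out: Moves the arm, as the interface text tells. Its arguments: {"type":"object","properties":{"deltas":{"type":"array"},"squeeze":{"type":"number"}},"required":["deltas"]}

```bash
ls; mkdir -p pics; python3 - <<'E'
from plant import bot
import cv2
print(bot.observe(), bot.hold_point_z)
for n in("side","top"):
    c=bot.camera(n); cv2.imwrite(f"pics/{n}0.png",c["color"]); print(n,c["K"],c["world_to_cam"], c.keys())
E
```

```text
pics
{'clock': 0.0, 'joint_positions': array([ 1.16618917,  0.38383134,  0.04384121,  1.59959372, -0.01789066,
        1.16119021, -0.04989947]), 'joint_velocities': array([-1.25874158e-04, -1.65108346e-03,  6.36635447e-04,  8.08981363e-05,
        1.70020462e-04,  1.83620168e-04, -6.23398038e-05]), 'joint_torque': array([ 2.56991252e-04, -4.33463144e+01,  1.02466062e+00, -2.49513388e+01,
        1.05270487e-02,  1.15568275e-02,  1.31240682e-05]), 'tcp_pos': array([ 196.01114022, -618.74657815,  229.88049181]), 'ee_rot': array([-2.5337141 ,  1.85497008,  0.00346768]), 'contact_force': array([0.12638417, 0.73906101, 0.16185359]), 'ft_torque': array([-0.06982131, -0.06664198, -0.02113741]), 'gripper_width': 0.9955967516776055} 18.700000000000003
side [[444.78749523   0.         280.01981277]
 [  0.         444.78749523 209.65552084]
 [  0.           0.           1.        ]] [[ 8.39382304e-01 -5.43329315e-01 -1.51856138e-02 -4.48141379e+02]
 [ 3.97858691e-01  5.95131657e-01  6.98231175e-01 -2.93693021e+02]
 [-3.70332026e-01 -5.92124621e-01  7.15711271e-01 -8.10806967e+02]
 [ 0.00000000e+00  0.00000000e+00  0.00000000e+00  1.00000000e+00]] dict_keys(['color', 'K', 'world_to_cam'])
top [[441.51227145   0.         278.86933838]
 [  0.         441.51227145 209.53501622]
 [  0.           0.           1.        ]] [[-2.25932072e-02 -9.99641851e-01  1.43428037e-02 -1.25853081e+01]
 [ 9.97825095e-01 -2.16588819e-02  6.22573064e-02 -5.45628738e+02]
 [-6.19243600e-02  1.57182017e-02  9.97957069e-01 -1.16641492e+03]
 [ 0.00000000e+00  0.00000000e+00  0.00000000e+00  1.00000000e+00]] dict_keys(['color', 'K', 'world_to_cam'])
```

View pics/side0.png

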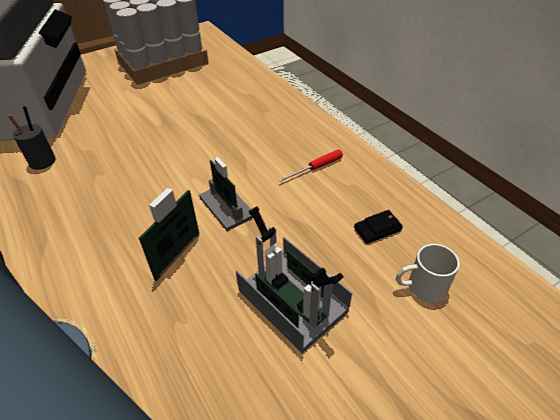

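View pics/top0.png

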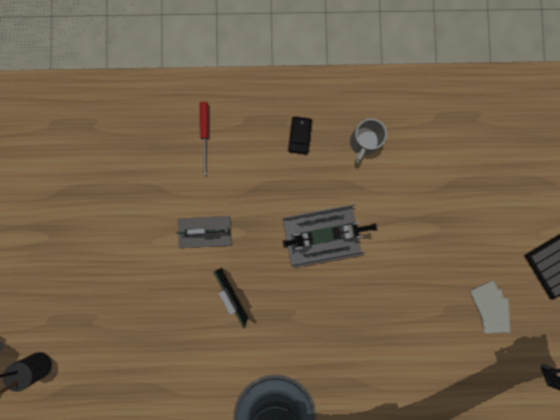

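```bash
python3 - <<'E'
import cv2
s=cv2.imread("pics/side0.png");t=cv2.imread("pics/top0.png")
cv2.imwrite("pics/s_unit.png",cv2.resize(s[195:360,225:365],None,fx=4.0,fy=3.6,interpolation=cv2.INTER_CUBIC)[:600])
cv2.imwrite("pics/s_stand.png",cv2.resize(s[145:285,130:270],None,fx=4,fy=4,interpolation=cv2.INTER_CUBIC))
cv2.imwrite("pics/t_all.png",cv2.resize(t[195:335,170:385],None,fx=3.7,fy=3.7,interpolation=cv2.INTER_CUBIC))
E
```

```text
(no output)
```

View pics/s_unit.png

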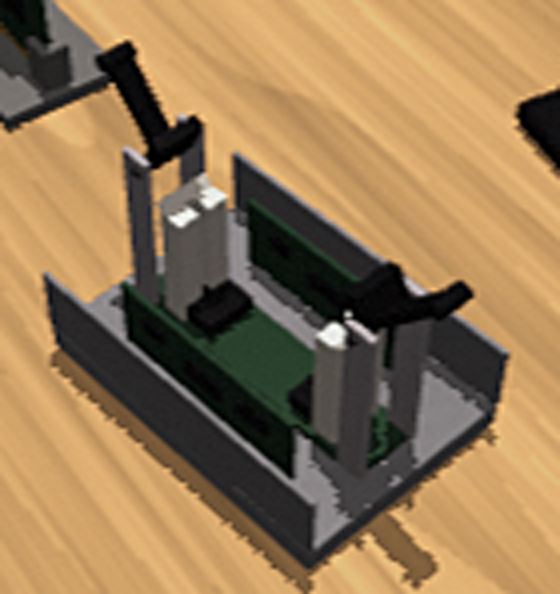

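View pics/s_stand.png

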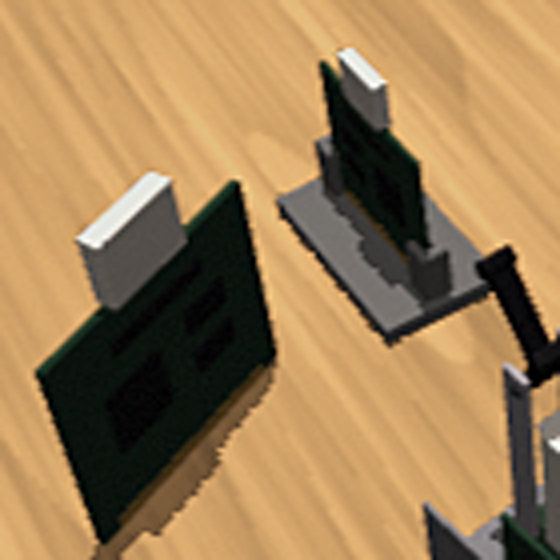

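View pics/t_all.png

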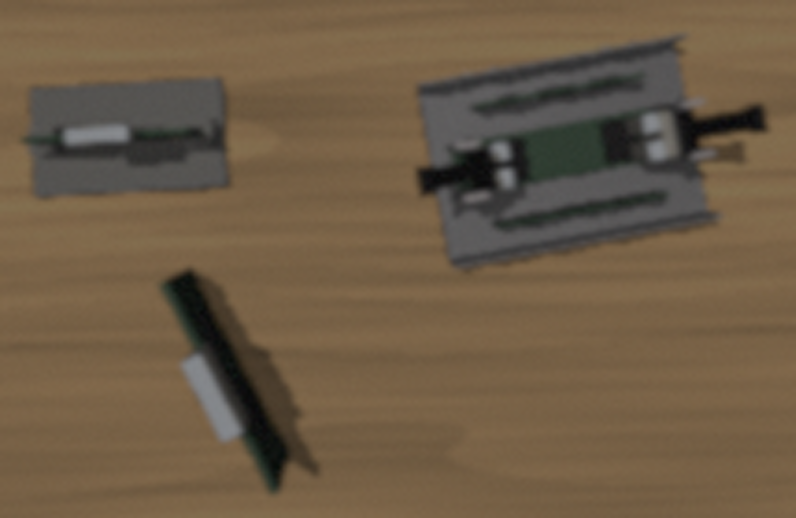

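```bash
cat > h.py <<'E'
import numpy as np, cv2
from scipy.optimize import least_squares
CAL={'side':(np.array([[444.78749523,0,280.01981277],[0,444.78749523,209.65552084],[0,0,1]]),np.array([[8.39382304e-01,-5.43329315e-01,-1.51856138e-02,-4.48141379e+02],[3.97858691e-01,5.95131657e-01,6.98231175e-01,-2.93693021e+02],[-3.70332026e-01,-5.92124621e-01,7.15711271e-01,-8.10806967e+02],[0,0,0,1]])),
'top':(np.array([[441.51227145,0,278.86933838],[0,441.51227145,209.53501622],[0,0,1]]),np.array([[-2.25932072e-02,-9.99641851e-01,1.43428037e-02,-1.25853081e+01],[9.97825095e-01,-2.16588819e-02,6.22573064e-02,-5.45628738e+02],[-6.19243600e-02,1.57182017e-02,9.97957069e-01,-1.16641492e+03],[0,0,0,1]]))}
def proj(n,P):
    K,W=CAL[n]; P=np.atleast_2d(P); c=P@W[:3,:3].T+W[:3,3]
    q=c*[1,-1,-1]; q=q@K.T; return q[:,:2]/q[:,2:]
def onplane(n,uv,z):
    K,W=CAL[n]; R,t=W[:3,:3],W[:3,3]
    C=-R.T@t; d=np.linalg.inv(K)@np.array([uv[0],uv[1],1.]); d=R.T@(d*[1,-1,-1])
    return C+d*(z-C[2])/d[2]
def T(p,L):
    x,y,a=p[:3]; z=p[3] if len(p)>3 else 0
    c,s=np.cos(a),np.sin(a); L=np.atleast_2d(L)
    return np.c_[x+c*L[:,0]-s*L[:,1], y+s*L[:,0]+c*L[:,1], L[:,2]+z]
def fit(obs,p0):  # obs list (cam, local pt, uv)
    def f(p): return np.concatenate([(proj(n,T(p,l))[0]-uv) for n,l,uv in obs])
    r=least_squares(f,p0,loss='soft_l1'); return r.x,f(r.x).reshape(-1,2)
E
python3 - <<'E'
from h import *
t=lambda x,y:np.array([170+x/3.7,195+y/3.7]); s=lambda x,y:np.array([225+x/4,195+y/3.6]); s2=lambda x,y:np.array([130+x/4,145+y/4])
print("grip",[onplane('top',t(*q),144).round(1) for q in[(63,128),(130,124),(131,142),(64,147)]])
W=[(65,95,70),(65,-95,70),(-65,-95,70),(-65,95,70)]
U=[('top',W[0],t(418,88)),('top',W[1],t(682,38)),('top',W[2],t(717,215)),('top',W[3],t(455,267)),
('side',W[0],s(237,155)),('side',W[1],s(507,355)),('side',W[2],s(313,510)),('side',W[3],s(45,275))]
for sub in(U,U[:4],U[4:]):
  p,r=fit(sub,[500,-100,0.1]);print("unit",p.round(3));print(r.round(1).tolist())
B=[(40,70,12),(40,-70,12),(-40,-70,12),(-40,70,12)]
S=[('top',B[0],t(30,88)),('top',B[1],t(222,78)),('top',B[2],t(229,186)),('top',B[3],t(34,197)),('side',B[3],s2(278,200)),('side',B[2],s2(388,332)),('side',B[1],s2(497,280))]
for sub in(S,S[:4],S[4:]):
  p,r=fit(sub,[500,100,0.]);print("stand",p.round(3));print(r.round(1).tolist())
E
```

```text
grip [array([494.3, 196.8, 144. ]), array([495.9, 153.9, 144. ]), array([484.3, 153.4, 144. ]), array([482.1, 196.3, 144. ])]
unit [ 4.73269e+02 -1.38873e+02  1.65000e-01]
[[0.2, -1.5], [1.5, -1.7], [2.1, 0.4], [-0.2, 0.4], [-0.6, -0.9], [0.5, -0.3], [-0.5, -0.2], [-1.3, 0.1]]
unit [ 4.71890e+02 -1.36715e+02  1.73000e-01]
[[-0.7, -0.6], [0.4, -1.4], [1.4, 0.6], [-0.8, 1.2]]
unit [ 4.73836e+02 -1.39855e+02  1.61000e-01]
[[0.0, -0.7], [1.1, 0.1], [-0.2, 0.1], [-0.8, 0.2]]
stand [4.89883e+02 1.74418e+02 3.10000e-02]
[[0.1, -0.4], [0.4, -0.5], [-0.1, 0.2], [0.2, 0.0], [-1.3, -0.3], [-0.9, 0.7], [1.0, -0.8]]
stand [4.89433e+02 1.74821e+02 3.40000e-02]
[[-0.1, -0.2], [0.2, -0.4], [-0.2, 0.3], [0.1, 0.3]]
stand [491.159 172.947 -31.398]
[[-0.4, -0.5], [-0.6, 0.9], [1.5, -0.4]]
```

```bash
cat >> h.py <<'E'
from scipy.spatial.transform import Rotation as Ro
def st():
    from plant import bot
    o=bot.observe(); R=Ro.from_rotvec(o['ee_rot']).as_matrix()
    return o,np.array(o['tcp_pos']),R
def show():
    o,p,R=st(); print('t',round(o['clock'],2),'tcp',p.round(1),'xax',R[:,0].round(4),'zax',R[:,2].round(4),'yawx',round(float(np.arctan2(R[1,0],R[0,0])),4),'F',np.round(o['contact_force'],1),'M',np.round(o['ft_torque'],2),'w',round(o['gripper_width'],3),'q',np.round(o['joint_positions'],2)); return o,p,R
def go(target,p0=None):
    o,p,R=st(); p=p if p0 is None else np.array(p0); print('delta tool cm',(R.T@(np.array(target)-p)/10).round(3))
E
python3 -c "
from h import *
show(); go([489.3,175,240])"
```

```text
t 0.1 tcp [ 196.1 -618.8  230. ] xax [ 0.3021 -0.9533 -0.0024] zax [-8.0e-04  2.2e-03 -1.0e+00] yawx -1.2639 F [ 0.2 -0.3 -0.3] M [ 0.05 -0.01  0.01] w 1.0 q [ 1.17  0.38  0.04  1.6  -0.02  1.16 -0.05]
delta tool cm [-66.818 -51.933  -0.845]
```

Call:
carry_out:
  deltas:
    - [0, 0, 0, -0.1, 0, 0, -0.144]
    - [0, 0, 0, -0.1, 0, 0, -0.144]
    - [0, 0, 0, -0.1, 0, 0, -0.144]
    - [0, 0, 0, -0.1, 0, 0, -0.144]
    - [0, 0, 0, -0.1, 0, 0, -0.144]
    - [0, 0, 0, -0.1, 0, 0, -0.144]
    - [0, 0, 0, -0.1, 0, 0, -0.144]
    - [0, 0, 0, -0.1, 0, 0, -0.144]
    - [0, 0, 0, -0.1, 0, 0, -0.144]
    - [0, 3, 0, 0, 0, 0, 0]
    - [0, 3, -3, 0, 0, 0, 0]
    - [0, 3, -3, 0, 0, 0, 0]
    - [0, 3, -3, 0, 0, 0, 0]
    - [0, 3, -3, 0, 0, 0, 0]
    - [0, 3, -3, 0, 0, 0, 0]
    - [0, 3, -3, 0, 0, 0, 0]
    - [0, 3, -3, 0, 0, 0, 0]
    - [0, 0, 0, 0, 0, 0, 0]
  squeeze: 60

```text
clock: 1.9
tcp_pos: [436.0, -393.7, 240.1]
ee_rot: [-3.136, -0.072, -0.005]
contact_force: [0.3, -0.5, 0.1]
gripper_width: 1.0
```

```bash
python3 -c "
from h import *
show(); go([489.3,175,240])"
```

```text
t 1.9 tcp [ 436.  -393.7  240.1] xax [0.999  0.0456 0.0036] zax [ 0.0034  0.0047 -1.    ] yawx 0.0457 F [ 0.3 -0.5  0.1] M [ 0.04 -0.02  0.06] w 1.0 q [ 0.95  0.28 -0.33  1.73  0.09  1.15  0.64]
delta tool cm [  7.922 -56.563   0.299]
```

Call:
carry_out:
  deltas:
    - [0, 0.5, -4, 0, 0, 0, 0]
    - [0, 0.5, -4, 0, 0, 0, 0]
    - [0, 0.5, -4, 0, 0, 0, 0]
    - [0, 0.5, -4, 0, 0, 0, 0]
    - [0, 0.5, -4, 0, 0, 0, 0]
    - [0, 0.5, -4, 0, 0, 0, 0]
    - [0, 0.5, -4, 0, 0, 0, 0]
    - [0, 0.5, -4, 0, 0, 0, 0]
    - [0, 0.5, -4, 0, 0, 0, 0]
    - [0, 0.5, -4, 0, 0, 0, 0]
    - [0, 0.5, -4, 0, 0, 0, 0]
    - [0, 0.5, -4, 0, 0, 0, 0]
    - [0, 0.9, -4, 0, 0, 0, 0.006]
    - [0, 0.9, -4, 0, 0, 0, 0.006]
    - [0, 0, -0.5, 0, 0, 0, 0]
    - [0, 0, 0, 0, 0, 0, 0]
    - [0, 0, 0, 0, 0, 0, 0]

```text
clock: 3.6
tcp_pos: [489.5, 163.2, 239.6]
ee_rot: [3.14, 0.029, -0.002]
contact_force: [-0.1, 0.2, 0.1]
gripper_width: 0.999
```

```bash
python3 -c "
from h import *
show(); go([489.3,175,220])
from plant import bot
for n in('side','top'):
    im=bot.camera(n)['color'];cv2.imwrite(f'pics/{n}1.png',im)
s=cv2.imread('pics/side1.png');t=cv2.imread('pics/top1.png')
a=cv2.resize(s[190:355,225:365],None,fx=3.6,fy=3.6,interpolation=cv2.INTER_CUBIC)
cv2.imwrite('pics/s_unit1.png',a)
cv2.imwrite('pics/t_unit1.png',cv2.resize(t[195:280,275:385],None,fx=7,fy=7,interpolation=cv2.INTER_CUBIC))
"
```

```text
t 3.6 tcp [489.5 163.2 239.6] xax [ 0.9998  0.0183 -0.0013] zax [-0.0013 -0.0016 -1.    ] yawx 0.0183 F [-0.1  0.2  0.1] M [-0.02  0.01  0.01] w 0.999 q [ 0.31  0.2  -0.78  1.88  0.15  1.13 -0.51]
delta tool cm [ 0.006 -1.187  1.963]
```

View pics/side1.png

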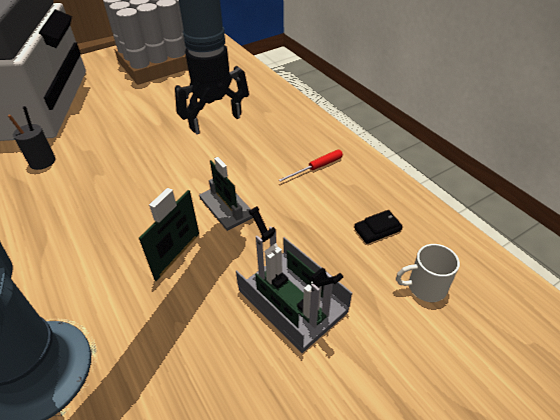

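View pics/t_unit1.png

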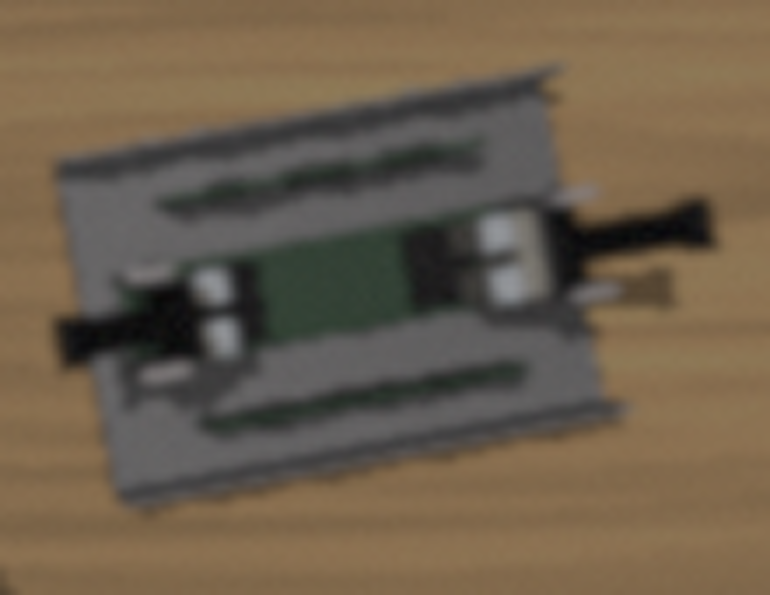

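```bash
python3 - <<'E'
from h import *
t=lambda x,y:np.array([275+x/7,195+y/7])
L=[onplane('top',t(*q),113) for q in[(218,312),(501,258)]]
print(L, np.arctan2(-(L[1]-L[0])[0]*-1,0))
d=L[0]-L[1]; print('yaw of y axis -> ',np.arctan2(-d[0],d[1]), np.linalg.norm(d))
W=[(65,95,70),(65,-95,70),(-65,-95,70),(-65,95,70)]
for q in [(60,165),(560,70),(622,405),(120,492)]: print(onplane('top',t(*q),70).round(1))
# grip in new zoom
a=cv2.imread('pics/side1.png'); tt=cv2.imread('pics/top1.png')
p=[473,-138.5,.165]
def draw(im,n,lines,p,k,off,col=(0,0,255)):
    for A,B in lines:
        a,b=[(proj(n,T(p,x))[0]-off)*k for x in(A,B)]
        cv2.line(im,tuple(int(v*16) for v in a),tuple(int(v*16) for v in b),col,1,cv2.LINE_AA,4)
ls=[(W[i],W[(i+1)%4]) for i in range(4)]
B=[(x,y,0) for x,y,_ in W]; ls+=[(B[i],B[(i+1)%4]) for i in range(4)]+[(B[i],W[i]) for i in range(4)]
ls+=[((-15,s*55,113),(15,s*55,113)) for s in(1,-1)]
ls+=[((-9,s*71,139),(9,s*71,139)) for s in(1,-1)]
ls+=[((0,s*71,139),(0,s*(71+37),183)) for s in(1,-1)]
for n,im,(x0,y0,x1,y1),k in(('side',a,(225,190,365,355),3.6),('top',tt,(275,195,385,280),7)):
    c=cv2.resize(im[y0:y1,x0:x1],None,fx=k,fy=k,interpolation=cv2.INTER_CUBIC)
    draw(c,n,ls,p,k,np.array([x0-.5,y0-.5])); cv2.imwrite(f'pics/ov_{n}.png',c)
E
```

```text
[array([463.95810363, -88.42597206, 113.        ]), array([ 480.63167881, -188.47670134,  113.        ])] 1.5707963267948966
yaw of y axis ->  0.16513363926011376 101.43055031840562
[518.5 -35.3  70. ]
[ 549.4 -219.6   70. ]
[ 426.5 -238.2   70. ]
[399.3 -54.4  70. ]
```

View pics/ov_side.png

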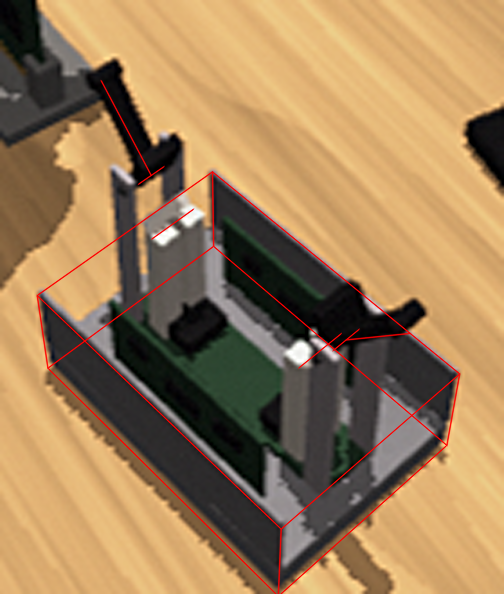

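View pics/ov_top.png

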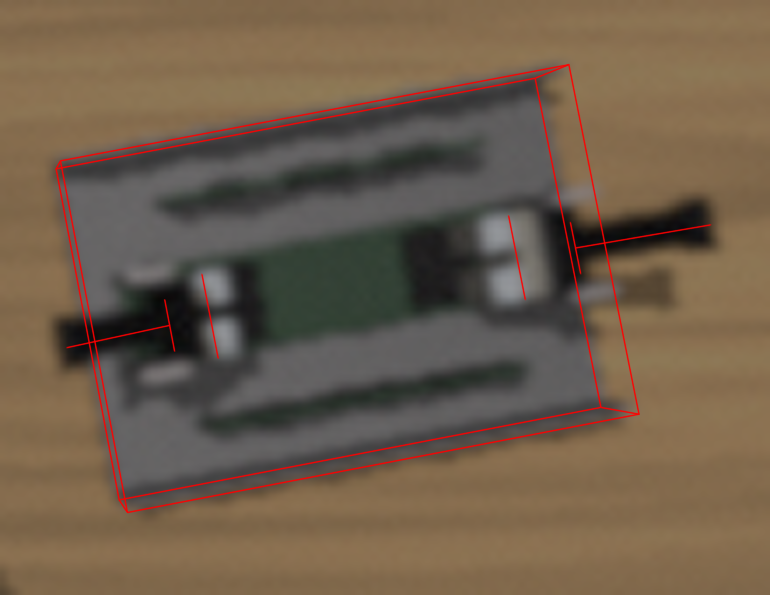

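Call:
carry_out:
  deltas:
    - [0, 0, -0.4, 0.5, 0, 0, -0.014]
    - [0, 0, -0.4, 1.5, 0, 0, 0]
    - [0, 0, -0.4, 1.5, 0, 0, 0]
    - [0, 0, 0, 2, 0, 0, 0]
    - [0, 0, 0, 2, 0, 0, 0]
    - [0, 0, 0, 2, 0, 0, 0]
    - [0, 0, 0, 1, 0, 0, 0]
    - [0, 0, 0, 0.5, 0, 0, 0]
    - [0, 0, 0, 0, 0, 0, 0]

```text
clock: 4.6
tcp_pos: [488.6, 177.1, 129.4]
ee_rot: [3.141, 0.054, -0.003]
contact_force: [0.1, -0.2, -0.4]
gripper_width: 0.999
```

```bash
cat > look.py <<'E'
import sys
from h import *
from plant import bot
# usage: look.py tag  side x0 y0 x1 y1 k  top x0 y0 x1 y1 k
tag=sys.argv[1]; a=sys.argv[2:]
while a:
    n=a[0];x0,y0,x1,y1=map(int,a[1:5]);k=float(a[5]);a=a[6:]
    im=bot.camera(n)['color'];cv2.imwrite(f'pics/{n}_{tag}_full.png',im)
    cv2.imwrite(f'pics/{n}_{tag}.png',cv2.resize(im[y0:y1,x0:x1],None,fx=k,fy=k,interpolation=cv2.INTER_CUBIC))
show()
E
python3 look.py g1 side 150 90 290 240 4 top 160 190 290 280 6
```

```text
t 4.7 tcp [489.8 177.5 130.9] xax [0.9994 0.0342 0.0012] zax [ 1.1e-03  5.0e-04 -1.0e+00] yawx 0.0342 F [ 0.1 -0.1 -0.8] M [-0.02  0.01  0.02] w 0.999 q [ 0.22  0.35 -0.75  1.97  0.3   0.93 -0.64]
```

View pics/side_g1.png

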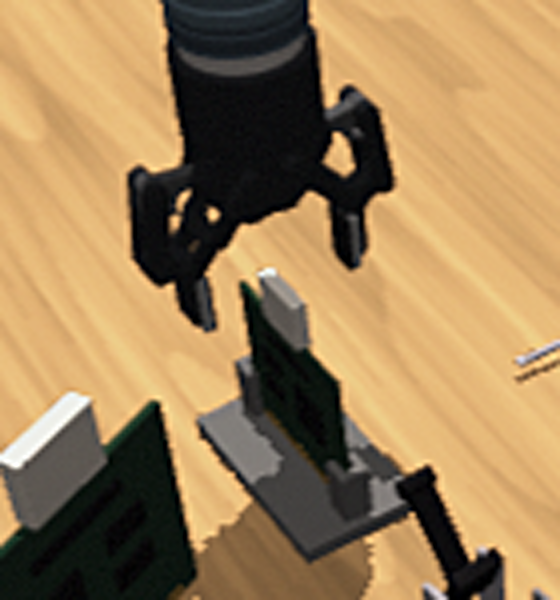

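View pics/top_g1.png

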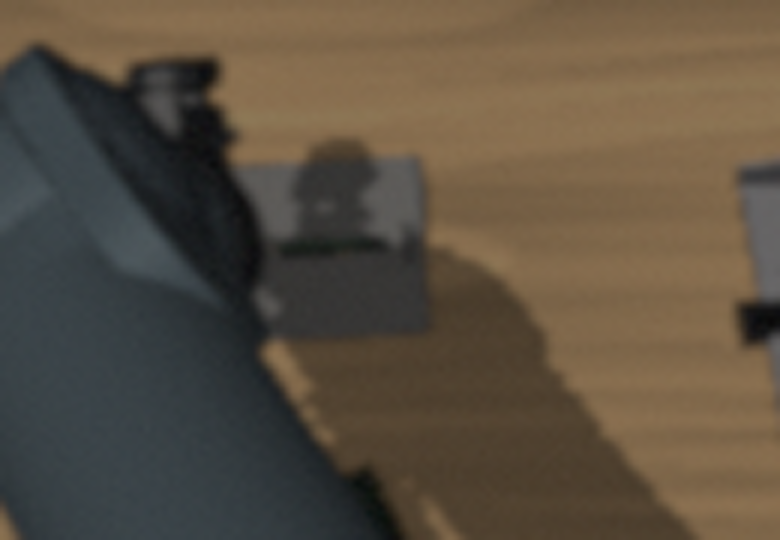

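Call:
carry_out:
  deltas:
    - [0, 0, 0.2, 0.8, 0, 0, 0]
    - [0, 0, 0, 0.8, 0, 0, 0]
    - [0, 0, 0, 0, 0, 0, 0]
    - [255, 0, 0, 0, 0, 0, 0]
    - [255, 0, 0, 0, 0, 0, 0]
    - [255, 0, 0, 0, 0, 0, 0]
    - [255, 0, 0, 0, 0, 0, 0]
    - [255, 0, 0, 0, 0, 0, 0]
    - [255, 0, 0, 0, 0, 0, 0]
    - [255, 0, 0, 0, 0, 0, 0]
    - [255, 0, 0, 0, 0, 0, 0]
  squeeze: 60

```text
clock: 5.8
tcp_pos: [490.0, 175.3, 114.6]
ee_rot: [-3.141, -0.053, -0.002]
contact_force: [1.6, 0.4, 0.7]
gripper_width: 0.105
```

```bash
python3 look.py g2 side 150 90 290 240 4; python3 -c "
from h import *
for i in range(3): show()"
```

```text
t 5.85 tcp [490.  175.3 114.6] xax [0.9994 0.034  0.0013] zax [ 1.2e-03  4.0e-04 -1.0e+00] yawx 0.034 F [ 1.5 -0.9  0.6] M [ 0.04 -0.33  0.01] w 0.11 q [ 0.21  0.38 -0.73  1.98  0.32  0.9  -0.65]
t 5.85 tcp [490.  175.3 114.6] xax [0.9994 0.034  0.0013] zax [ 1.2e-03  4.0e-04 -1.0e+00] yawx 0.034 F [ 1.5 -0.9  0.6] M [ 0.04 -0.33  0.01] w 0.11 q [ 0.21  0.38 -0.73  1.98  0.32  0.9  -0.65]
t 5.85 tcp [490.  175.3 114.6] xax [0.9994 0.034  0.0013] zax [ 1.2e-03  4.0e-04 -1.0e+00] yawx 0.034 F [ 1.5 -0.9  0.6] M [ 0.04 -0.33  0.01] w 0.11 q [ 0.21  0.38 -0.73  1.98  0.32  0.9  -0.65]
t 5.85 tcp [490.  175.3 114.6] xax [0.9994 0.034  0.0013] zax [ 1.2e-03  4.0e-04 -1.0e+00] yawx 0.034 F [ 1.5 -0.9  0.6] M [ 0.04 -0.33  0.01] w 0.11 q [ 0.21  0.38 -0.73  1.98  0.32  0.9  -0.65]
```

View pics/side_g2.png

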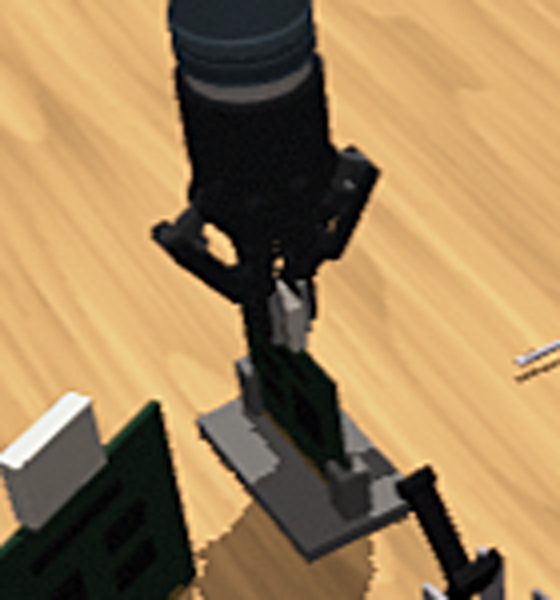

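Call:
carry_out:
  deltas:
    - [255, 0, 0, -0.5, 0, 0, 0]
    - [255, 0, 0, -0.7, 0, 0, 0]
    - [255, 0, 0, -1, 0, 0, 0]
    - [255, 0, 0, -1, 0, 0, 0]
    - [255, 0, 0, -1, 0, 0, 0]
    - [255, 0, 0, -1.8, 0, 0, 0]
    - [255, 0, 0, -2, 0, 0, 0]
    - [255, 0, 0, -3, 0, 0, 0]
    - [255, 0, 0, -3, 0, 0, 0]
    - [255, 0, 0, -3, 0, 0, 0]
    - [255, 0, 0, -2, 0, 0, 0]
    - [255, 0, 0, -1, 0, 0, 0]
    - [255, 0, 0, 0, 0, 0, 0]
    - [255, 0, 0, 0, 0, 0, 0]

```text
clock: 7.25
tcp_pos: [488.2, 174.8, 313.3]
ee_rot: [3.14, 0.054, -0.004]
contact_force: [0.5, -0.3, -1.3]
gripper_width: 0.104
```

```bash
python3 look.py g3 side 100 30 300 230 3; python3 -c "
from h import *
show(); go([472.5,-138.5,320])"
```

```text
t 7.3 tcp [488.1 174.6 312.7] xax [ 0.9994  0.0342 -0.0034] zax [-3.4e-03 -9.0e-04 -1.0e+00] yawx 0.0342 F [-0.7  0.  -1.2] M [-0.    0.01  0.01] w 0.107 q [ 0.33  0.14 -0.81  1.78  0.1   1.28 -0.47]
t 7.3 tcp [488.1 174.6 312.7] xax [ 0.9994  0.0342 -0.0034] zax [-3.4e-03 -9.0e-04 -1.0e+00] yawx 0.0342 F [-0.7  0.  -1.2] M [-0.    0.01  0.01] w 0.107 q [ 0.33  0.14 -0.81  1.78  0.1   1.28 -0.47]
delta tool cm [-2.631 31.244 -0.694]
```

View pics/side_g3.png

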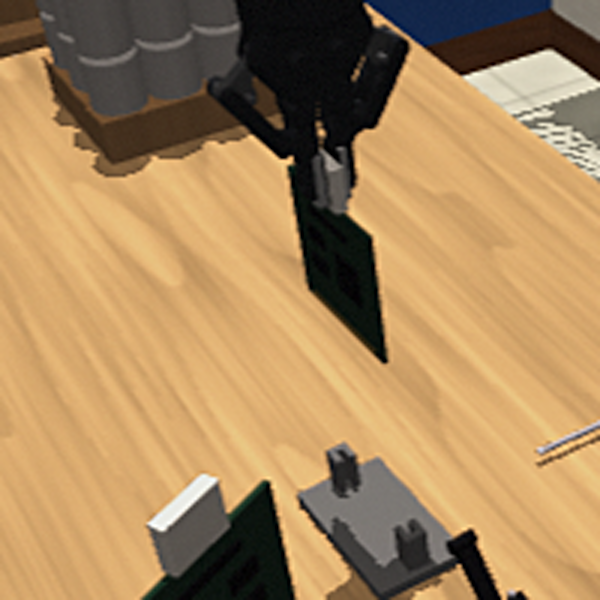

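Call:
carry_out:
  deltas:
    - [255, 0, 1, -0.5, 0, 0, 0]
    - [255, -0.2, 2, 0, 0, 0, 0]
    - [255, -0.3, 3, 0, 0, 0, 0]
    - [255, -0.3, 3, 0, 0, 0, 0]
    - [255, -0.3, 3, 0, 0, 0, 0]
    - [255, -0.3, 3, 0, 0, 0, 0]
    - [255, -0.3, 3, 0, 0, 0, 0]
    - [255, -0.3, 3, 0, 0, 0, 0]
    - [255, -0.3, 3, 0, 0, 0, 0]
    - [255, -0.3, 3, 0, 0, 0, 0]
    - [255, 0, 2.2, 0, 0, 0, 0]
    - [255, 0, 2, 0, 0, 0, 0]
    - [255, 0, 0, 0, 0, 0, -0.065]
    - [255, 0, 0, 0, 0, 0, -0.065]
    - [255, 0, 0, 0, 0, 0, 0]
    - [255, 0, 0, 0, 0, 0, 0]

```text
clock: 8.9
tcp_pos: [473.4, -137.9, 318.7]
ee_rot: [-3.131, -0.255, 0.002]
contact_force: [-0.8, 0.1, -0.9]
gripper_width: 0.107
```

```bash
python3 look.py u1 side 220 120 370 340 2.7 top 240 160 400 280 4.8; python3 -c "
from h import *
go([472.5,-138.5,320])"
```

```text
t 9.0 tcp [ 473.7 -137.6  319. ] xax [ 9.867e-01  1.625e-01 -7.000e-04] zax [-7.e-04  2.e-04 -1.e+00] yawx 0.1632 F [ 0.3  0.2 -1.6] M [-0.02 -0.03 -0.09] w 0.103 q [ 0.71  0.04 -0.52  1.83  0.02  1.27  0.35]
delta tool cm [-0.13   0.066 -0.1  ]
```

View pics/side_u1.png

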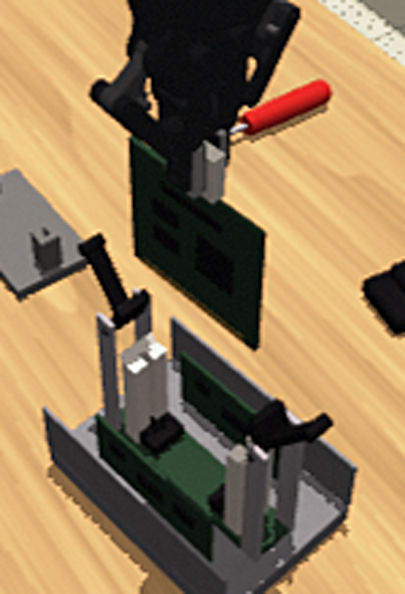

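View pics/top_u1.png

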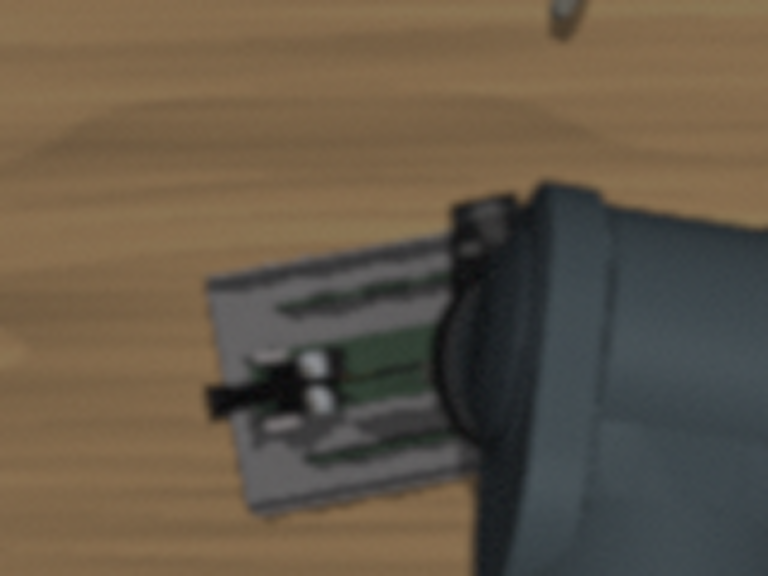

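Call:
carry_out:
  deltas:
    - [255, -0.1, 0.05, 1, 0, 0, 0]
    - [255, 0, 0, 1.5, 0, 0, 0]
    - [255, 0, 0, 1.5, 0, 0, 0]
    - [255, 0, 0, 1.5, 0, 0, 0]
    - [255, 0, 0, 1.5, 0, 0, 0]
    - [255, 0, 0, 1, 0, 0, 0]
    - [255, 0, 0, 0.7, 0, 0, 0]
    - [255, 0, 0, 0, 0, 0, 0]
    - [255, 0, 0, 0, 0, 0, 0]
    - [255, 0, 0, 0, 0, 0, 0]

```text
clock: 10.0
tcp_pos: [473.8, -138.4, 233.1]
ee_rot: [3.13, 0.257, 0.003]
contact_force: [0.9, -0.6, -0.6]
gripper_width: 0.108
```

```bash
python3 look.py u2 side 235 180 335 330 4 top 275 195 385 280 7
```

```text
t 10.1 tcp [ 473.7 -138.4  233.1] xax [0.9866 0.1633 0.0014] zax [ 1.5e-03 -5.0e-04 -1.0e+00] yawx 0.164 F [ 0.5 -0.1 -1.6] M [0.01 0.02 0.  ] w 0.106 q [ 0.69  0.12 -0.52  1.94  0.07  1.1   0.31]
```

View pics/side_u2.png

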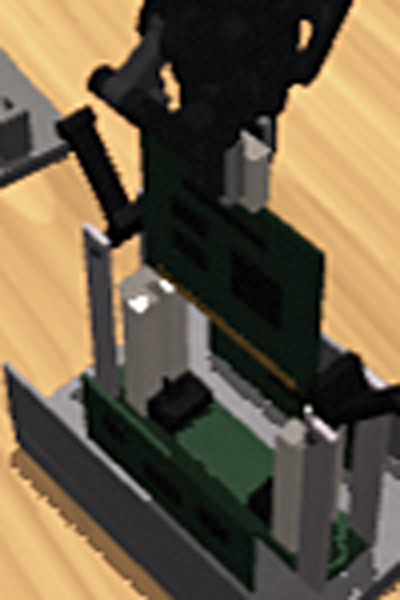

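View pics/top_u2.png

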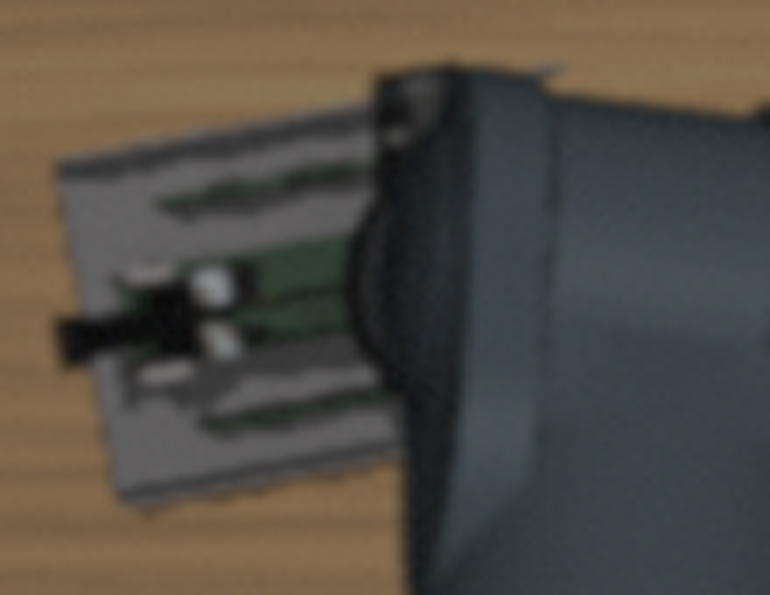

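```bash
cat > ov.py <<'E'
import sys
from h import *
def draw(im,n,lines,p,k,off,col=(0,0,255)):
    for A,B in lines:
        a,b=[(proj(n,T(p,x))[0]-off)*k for x in(A,B)]
        cv2.line(im,tuple(int(v*16) for v in a),tuple(int(v*16) for v in b),col,1,cv2.LINE_AA,4)
def box(x,y,z0,z1,cx=0,cy=0):
    c=[(cx+sx*x,cy+sy*y) for sx,sy in((1,1),(1,-1),(-1,-1),(-1,1))]
    L=[]
    for i in range(4):
        a,b=c[i],c[(i+1)%4]
        L+=[((*a,z0),(*b,z0)),((*a,z1),(*b,z1)),((*a,z0),(*a,z1))]
    return L
def render(n,f,out,roi,k,cardp,unitp,d):
    im=cv2.imread(f);x0,y0,x1,y1=roi
    c=cv2.resize(im[y0:y1,x0:x1],None,fx=k,fy=k,interpolation=cv2.INTER_CUBIC); off=np.array([x0-.5,y0-.5])
    if cardp is not None: draw(c,n,box(2,55,0,100)+box(5,20,100,132),cardp,k,off,(0,255,255))
    g=[]
    for s in(1,-1): g+=[((d+e,s*45,113),(d+e,s*56.5,113)) for e in(-3.25,3.25)]+[((d+e,s*45,113),(d+e,s*45,20)) for e in(-15,15)]+[((d-15,s*45,113),(d+15,s*45,113))]
    draw(c,n,g,unitp,k,off,(0,0,255)); cv2.imwrite(out,c)
E
python3 - <<'E'
from ov import *
for n,roi,k in(('side',(235,180,335,330),4),('top',(275,195,385,280),7)):
    render(n,f'pics/{n}_u2_full.png',f'pics/ovu2_{n}.png',roi,k,[473.5,-138.3,.164,130.5],[473,-138.5,.165],0)
E
```

```text
(no output)
```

View pics/ovu2_side.png

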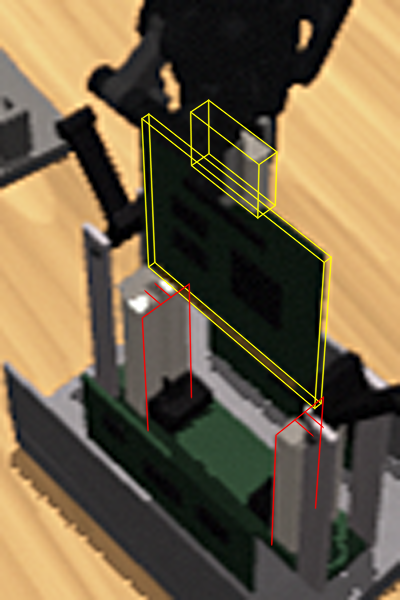

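View pics/ovu2_top.png

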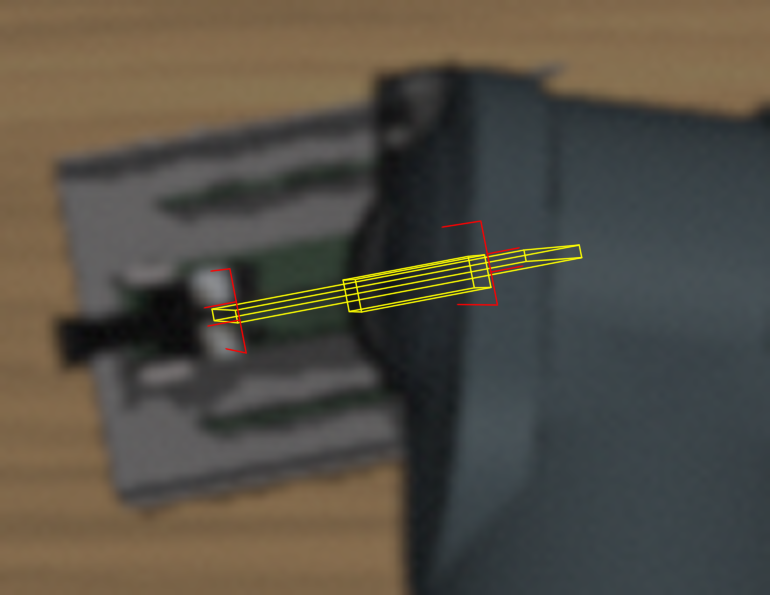

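```bash
python3 - <<'E'
from ov import *
for d in(0,-4):
  A=[]
  for roi in((260,240,295,280),(295,270,330,310)):
    for cp in (None,):
      render('side','pics/side_u2_full.png','/tmp/a.png',roi,10,cp,[473,-138.5,.165],d); A.append(cv2.imread('/tmp/a.png'))
  for roi in((260,235,295,275),(295,265,330,305)):
    pass
  cv2.imwrite(f'pics/z{d}.png',np.hstack(A))
E
```

```text
(no output)
```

View pics/z0.png

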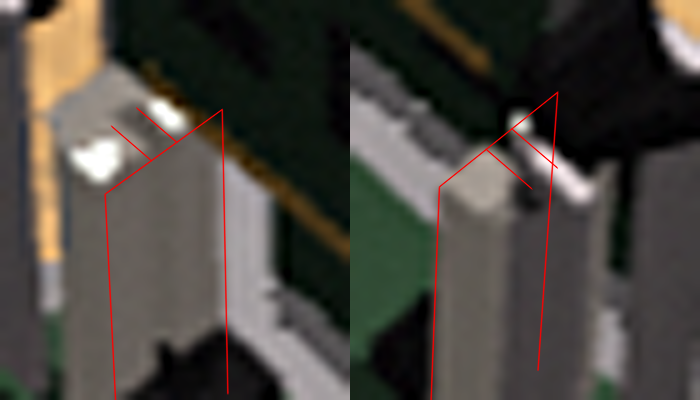

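View pics/z-4.png

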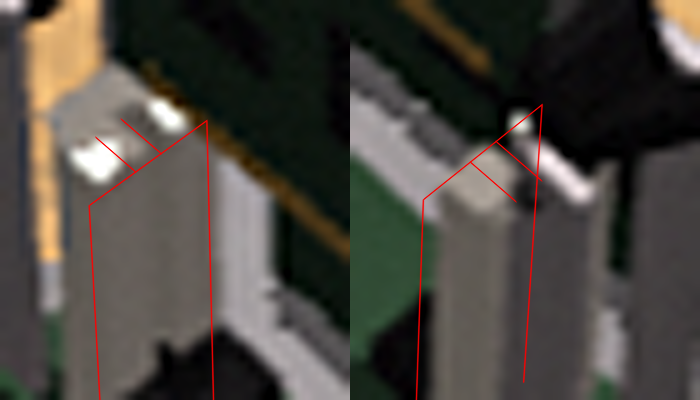

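Call:
carry_out:
  deltas:
    - [255, -0.1, 0, 0.5, 0, 0, 0]
    - [255, 0, 0, 0.5, 0, 0, 0]
    - [255, 0, 0, 0.4, 0, 0, 0]
    - [255, 0, 0, 0.1, 0, 0, 0]
    - [255, 0, 0, 0.1, 0, 0, 0]
    - [255, 0, 0, 0.1, 0, 0, 0]
    - [255, 0, 0, 0.1, 0, 0, 0]
    - [255, 0, 0, 0, 0, 0, 0]
    - [255, 0, 0, 0, 0, 0, 0]

```text
clock: 11.0
tcp_pos: [472.5, -138.5, 215.3]
ee_rot: [3.131, 0.257, 0.001]
contact_force: [-2.6, 0.5, 4.7]
gripper_width: 0.106
```

```bash
python3 look.py u3 side 235 180 335 330 4 top 275 195 385 280 7;  python3 -c "
from ov import *
for roi,k,o in(((260,230,295,270),10,'a'),((295,260,330,300),10,'b')):
    render('side','pics/side_u3_full.png',f'/tmp/{o}.png',roi,k,[472.5,-138.3,.164,112],[473,-138.5,.165],-100)
cv2.imwrite('pics/zu3.png',np.hstack([cv2.imread('/tmp/a.png'),cv2.imread('/tmp/b.png')]))
"
```

```text
t 11.1 tcp [ 472.5 -138.5  215.3] xax [9.866e-01 1.633e-01 7.000e-04] zax [ 8.e-04 -5.e-04 -1.e+00] yawx 0.1641 F [-1.7  0.7  5.6] M [ 0.12  0.62 -0.02] w 0.108 q [ 0.69  0.14 -0.52  1.96  0.08  1.06  0.3 ]
```

View pics/side_u3.png

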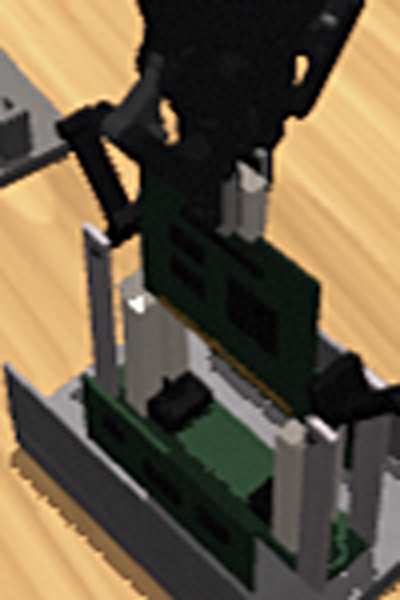

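View pics/zu3.png

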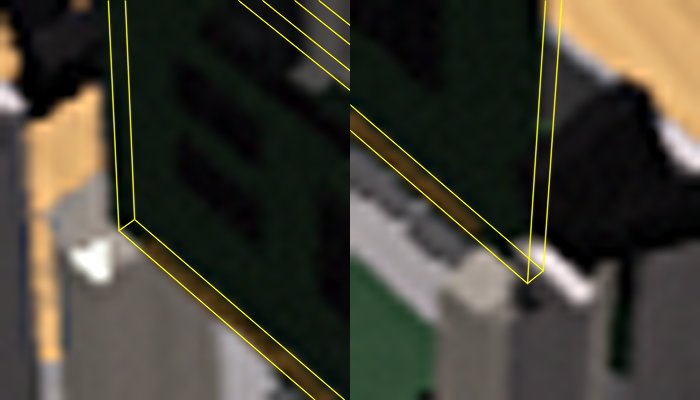

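Call:
carry_out:
  deltas:
    - [255, 0, 0, -0.3, 0, 0, 0]
    - [255, -0.15, 0, 0, 0, 0, 0]
    - [255, 0, 0, 0, 0, 0, 0]
    - [255, 0, 0, 0.1, 0, 0, 0]
    - [255, 0, 0, 0.1, 0, 0, 0]
    - [255, 0, 0, 0.1, 0, 0, 0]
    - [255, 0, 0, 0.1, 0, 0, 0]
    - [255, 0, 0, 0.1, 0, 0, 0]
    - [255, 0, 0, 0, 0, 0, 0]

```text
clock: 12.0
tcp_pos: [471.3, -138.7, 215.3]
ee_rot: [3.13, 0.257, 0.0]
contact_force: [-4.2, 0.9, 14.0]
gripper_width: 0.108
```

```bash
python3 -c "
from h import *
show()"
```

```text
t 12.0 tcp [ 471.3 -138.7  215.3] xax [9.866e-01 1.633e-01 2.000e-04] zax [ 4.0e-04 -1.1e-03 -1.0e+00] yawx 0.164 F [-4.2  0.9 14. ] M [0.3  1.47 0.03] w 0.108 q [ 0.69  0.13 -0.52  1.97  0.08  1.06  0.3 ]
```

Call:
carry_out:
  deltas:
    - [255, 0, 0, -0.3, 0, 0, 0]
    - [255, 0, 0, 0, 0, 0, 0]
    - [255, 0, 0, 0, 0, 0, 0]

```text
clock: 12.3
tcp_pos: [471.1, -138.8, 215.5]
ee_rot: [3.131, 0.257, 0.002]
contact_force: [0.2, 1.0, 3.2]
gripper_width: 0.103
```

```bash
python3 look.py u4 side 235 180 335 330 4 top 275 195 385 280 7;  python3 -c "
from ov import *
for roi,k,o in(((260,230,295,270),10,'a'),((295,260,330,300),10,'b')):
    render('side','pics/side_u4_full.png',f'/tmp/{o}.png',roi,k,None,[473,-138.5,.165],-100)
cv2.imwrite('pics/zu4.png',np.hstack([cv2.imread('/tmp/a.png'),cv2.imread('/tmp/b.png')]))
"
```

```text
t 12.4 tcp [ 471.1 -138.8  215.5] xax [0.9866 0.1634 0.001 ] zax [ 1.e-03 -1.e-04 -1.e+00] yawx 0.1641 F [0.6 0.2 2.6] M [ 0.02 -0.11  0.02] w 0.106 q [ 0.69  0.13 -0.52  1.97  0.07  1.06  0.3 ]
```

View pics/zu4.png

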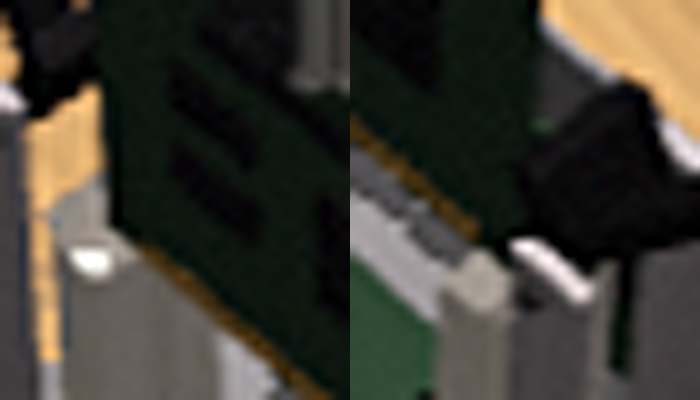

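View pics/top_u4.png

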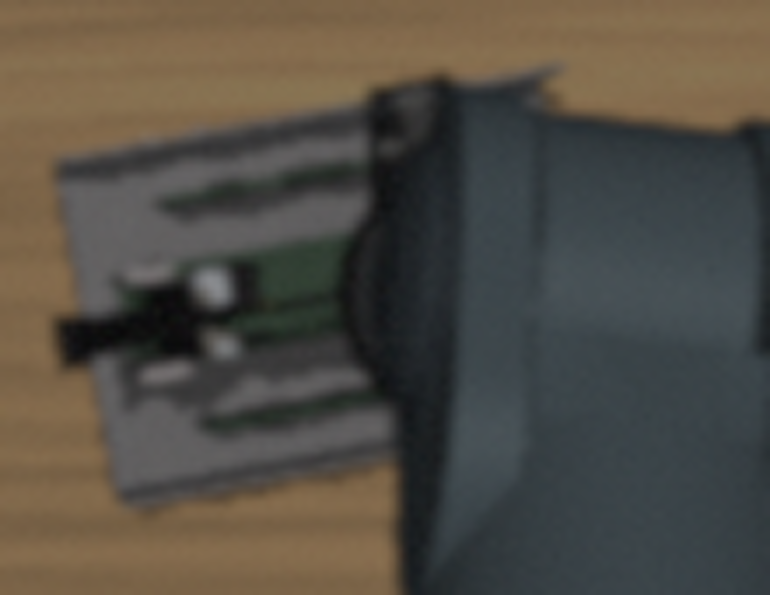

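```bash
cat > ov2.py <<'E'
from ov import *
def guide(f,out,unitp,d,y1=47,y2=56.5,y3=61.5,y4=63):
    A=[]
    im=cv2.imread(f)
    for s,roi in((1,(258,236,298,286)),(-1,(298,266,338,316))):
        x0,y0,x1,yy1=roi;k=10
        c=cv2.resize(im[y0:yy1,x0:x1],None,fx=k,fy=k,interpolation=cv2.INTER_LANCZOS4); off=np.array([x0-.5,y0-.5])
        for sx in(-1,1):
            a,b=sorted((3.25,15)); P=[(d+sx*3.25,s*y1,113),(d+sx*15,s*y1,113),(d+sx*15,s*y2,113),(d+sx*3.25,s*y2,113)]
            draw(c,'side',[(P[i],P[(i+1)%4]) for i in range(4)]+[(P[0],(*P[0][:2],60)),(P[1],(*P[1][:2],60))],unitp,k,off,(0,0,255))
        draw(c,'side',[((d-15,s*y3,119),(d+15,s*y3,119)),((d-15,s*y4,119),(d+15,s*y4,119)),((d-15,s*y4,119),(d-15,s*y4,60)),((d-15,s*y2,113),(d-15,s*y3,119))],unitp,k,off,(0,255,255))
        A.append(c)
    cv2.imwrite(out,np.hstack(A))
E
python3 - <<'E'
from ov2 import *
U=[473.5,-139,.165]
guide('pics/side0.png','pics/gd0.png',U,-100)
guide('pics/side0.png','pics/gd2.png',U,-2.5)
E
```

```text
(no output)
```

View pics/gd0.png

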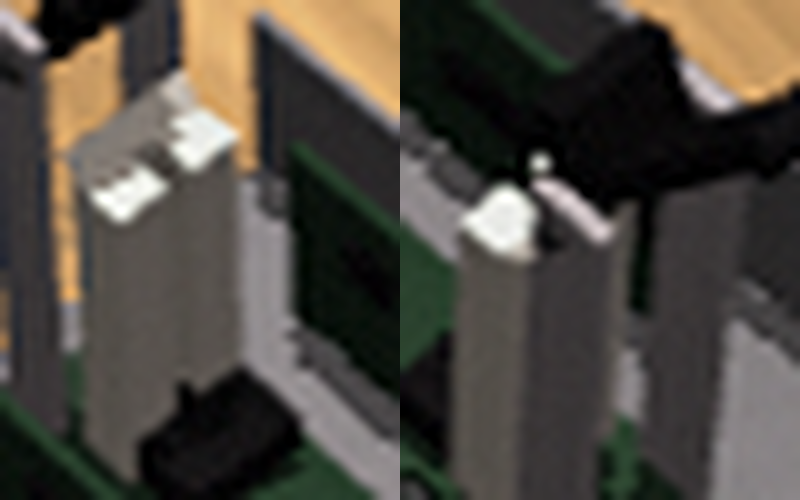

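View pics/gd2.png

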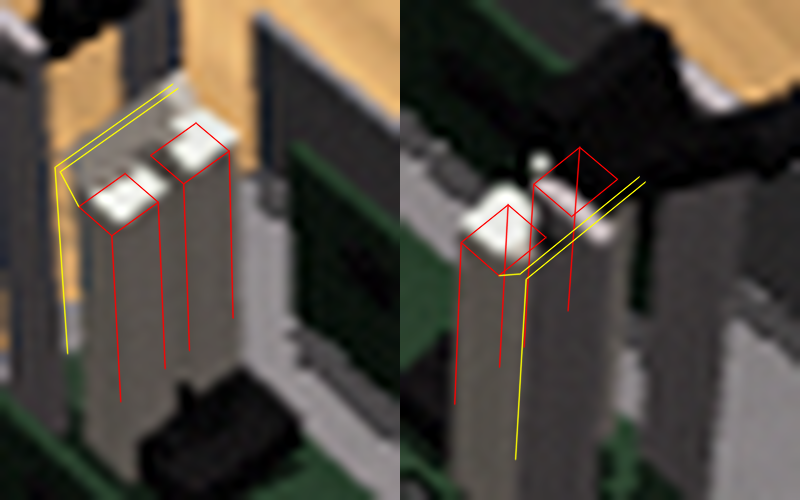

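Call:
carry_out:
  deltas:
    - [255, 0, 0, -0.2, 0, 0, 0]
    - [255, 0.15, 0, 0, 0, 0, 0]
    - [255, 0.15, 0, 0, 0, 0, 0]
    - [255, 0, 0, 0, 0, 0, 0]
    - [255, 0, 0, 0.1, 0, 0, 0]
    - [255, 0, 0, 0.1, 0, 0, 0]
    - [255, 0, 0, 0.1, 0, 0, 0]
    - [255, 0, 0, 0, 0, 0, 0]

```text
clock: 13.2
tcp_pos: [473.4, -138.1, 214.0]
ee_rot: [-3.131, -0.257, 0.001]
contact_force: [0.1, 0.6, -0.8]
gripper_width: 0.107
```

```bash
python3 -c "
from h import *
show()"
```

```text
t 13.2 tcp [ 473.4 -138.1  214. ] xax [ 9.866e-01  1.634e-01 -4.000e-04] zax [-5.e-04  2.e-04 -1.e+00] yawx 0.1641 F [ 0.1  0.6 -0.8] M [-0.01  0.03  0.02] w 0.107 q [ 0.69  0.14 -0.52  1.96  0.08  1.06  0.3 ]
```

Call:
carry_out:
  deltas:
    - [255, 0.05, 0, 0.1, 0, 0, 0]
    - [255, 0, 0, 0.2, 0, 0, 0]
    - [255, 0, 0, 0.2, 0, 0, 0]
    - [255, 0, 0, 0, 0, 0, 0]

```text
clock: 13.6
tcp_pos: [473.7, -138.0, 208.9]
ee_rot: [-3.131, -0.257, 0.001]
contact_force: [0.2, -0.2, -1.2]
gripper_width: 0.109
```

```bash
python3 -c "
from h import *
show()"
```

```text
t 13.6 tcp [ 473.7 -138.   208.9] xax [ 9.866e-01  1.634e-01 -7.000e-04] zax [-8.e-04  3.e-04 -1.e+00] yawx 0.1641 F [ 0.2 -0.2 -1.2] M [ 0.02  0.   -0.03] w 0.109 q [ 0.69  0.15 -0.52  1.97  0.08  1.05  0.29]
```

Call:
carry_out:
  deltas:
    - [255, 0, 0, 0.2, 0, 0, 0]
    - [255, 0, 0, 0.3, 0, 0, 0]
    - [255, 0, 0, 0.3, 0, 0, 0]
    - [255, 0, 0, 0.3, 0, 0, 0]
    - [255, 0, 0, 0.3, 0, 0, 0]
    - [255, 0, 0, 0.2, 0, 0, 0]
    - [255, 0, 0, 0, 0, 0, 0]

```text
clock: 14.3
tcp_pos: [473.8, -138.0, 192.8]
ee_rot: [-3.131, -0.257, 0.001]
contact_force: [0.0, 0.5, -1.4]
gripper_width: 0.104
```

```bash
python3 -c "
from h import *
show()"
```

```text
t 14.3 tcp [ 473.8 -138.   192.8] xax [ 9.866e-01  1.633e-01 -7.000e-04] zax [-8.e-04  3.e-04 -1.e+00] yawx 0.1641 F [ 0.   0.5 -1.4] M [0.01 0.04 0.05] w 0.104 q [ 0.68  0.17 -0.52  1.98  0.1   1.02  0.28]
```

Call:
carry_out:
  deltas:
    - [255, 0, 0, 0.3, 0, 0, 0]
    - [255, 0, 0, 0.3, 0, 0, 0]
    - [255, 0, 0, 0.3, 0, 0, 0]
    - [255, 0, 0, 0.3, 0, 0, 0]
    - [255, 0, 0, 0.3, 0, 0, 0]
    - [255, 0, 0, 0.3, 0, 0, 0]
    - [255, 0, 0, 0.3, 0, 0, 0]
    - [255, 0, 0, 0.3, 0, 0, 0]
    - [255, 0, 0, 0.3, 0, 0, 0]
    - [255, 0, 0, 0.3, 0, 0, 0]
    - [255, 0, 0, 0.3, 0, 0, 0]
    - [255, 0, 0, 0.3, 0, 0, 0]
    - [255, 0, 0, 0.3, 0, 0, 0]
    - [255, 0, 0, 0.3, 0, 0, 0]
    - [255, 0, 0, 0.3, 0, 0, 0]
    - [255, 0, 0, 0, 0, 0, 0]

```text
clock: 15.9
tcp_pos: [473.7, -138.0, 147.8]
ee_rot: [-3.131, -0.257, 0.001]
contact_force: [0.1, -0.1, -1.1]
gripper_width: 0.104
```

```bash
python3 -c "
from h import *
show()"; python3 look.py u5 side 215 150 365 350 3
```

```text
t 15.9 tcp [ 473.7 -138.   147.8] xax [ 9.866e-01  1.633e-01 -9.000e-04] zax [-9.e-04  4.e-04 -1.e+00] yawx 0.1641 F [ 0.1 -0.1 -1.1] M [ 0.01  0.06 -0.02] w 0.104 q [ 0.67  0.23 -0.51  2.02  0.14  0.92  0.25]
t 15.95 tcp [ 473.9 -138.   148. ] xax [ 9.866e-01  1.633e-01 -5.000e-04] zax [-5.e-04  3.e-04 -1.e+00] yawx 0.1641 F [ 0.1  0.3 -1.3] M [0.03 0.01 0.03] w 0.106 q [ 0.67  0.23 -0.51  2.02  0.14  0.92  0.25]
```

View pics/side_u5.png

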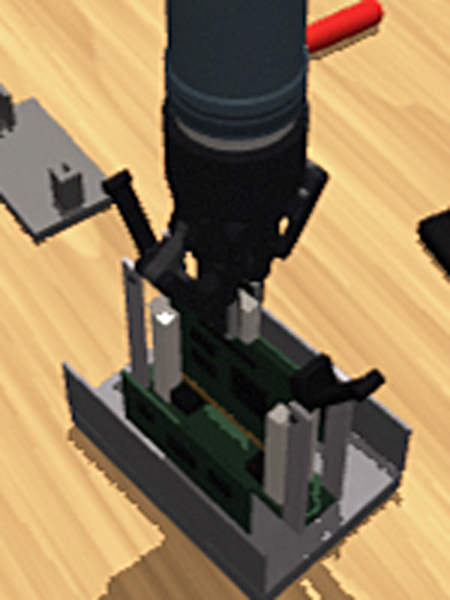

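Call:
carry_out:
  deltas:
    - [255, 0, 0, 0.2, 0, 0, 0]
    - [255, 0, 0, 0.1, 0, 0, 0]
    - [255, 0, 0, 0.1, 0, 0, 0]
    - [255, 0, 0, 0.1, 0, 0, 0]
    - [255, 0, 0, 0.05, 0, 0, 0]
    - [255, 0, 0, 0, 0, 0, 0]
    - [255, 0, 0, 0, 0, 0, 0]

```text
clock: 16.65
tcp_pos: [474.1, -138.1, 142.8]
ee_rot: [3.131, 0.257, 0.0]
contact_force: [0.1, 0.7, -0.8]
gripper_width: 0.11
```

```bash
python3 -c "
from h import *
show()"
```

```text
t 16.65 tcp [ 474.1 -138.1  142.8] xax [9.866e-01 1.633e-01 1.000e-04] zax [ 1.e-04 -0.e+00 -1.e+00] yawx 0.1641 F [ 0.1  0.7 -0.8] M [ 0.02 -0.04 -0.  ] w 0.11 q [ 0.66  0.24 -0.51  2.03  0.14  0.91  0.24]
```

Call:
carry_out:
  deltas:
    - [255, 0, 0, 0.05, 0, 0, 0]
    - [255, 0, 0, 0, 0, 0, 0]
    - [255, 0, 0, 0, 0, 0, 0]

```text
clock: 16.95
tcp_pos: [474.3, -138.1, 142.6]
ee_rot: [3.131, 0.257, 0.001]
contact_force: [-0.1, -0.5, 1.2]
gripper_width: 0.107
```

```bash
python3 -c "
from h import *
show()"
```

```text
t 16.95 tcp [ 474.3 -138.1  142.6] xax [9.866e-01 1.634e-01 3.000e-04] zax [ 3.e-04 -2.e-04 -1.e+00] yawx 0.1641 F [-0.1 -0.5  1.2] M [0.01 0.16 0.02] w 0.107 q [ 0.66  0.24 -0.51  2.03  0.14  0.91  0.24]
```

Call:
carry_out:
  deltas:
    - [0, 0, 0, 0, 0, 0, 0]
    - [0, 0, 0, 0, 0, 0, 0]
    - [0, 0, 0, 0, 0, 0, 0]
    - [0, 0, 0, 0, 0, 0, 0]
    - [0, 0, 0, 0, 0, 0, 0]
    - [0, 0, 0, 0, 0, 0, 0]

```text
clock: 17.55
tcp_pos: [474.1, -138.1, 142.3]
ee_rot: [-3.131, -0.257, -0.0]
contact_force: [0.3, 0.1, 1.1]
gripper_width: 0.998
```

```bash
python3 look.py u6 side 215 150 365 350 3
```

```text
t 17.6 tcp [ 474.1 -138.1  142.3] xax [0.9866 0.1633 0.    ] zax [ 0.  0. -1.] yawx 0.1641 F [-0.2 -0.9 -0. ] M [-0.03  0.01  0.04] w 0.998 q [ 0.66  0.24 -0.51  2.03  0.14  0.91  0.24]
```

View pics/side_u6.png

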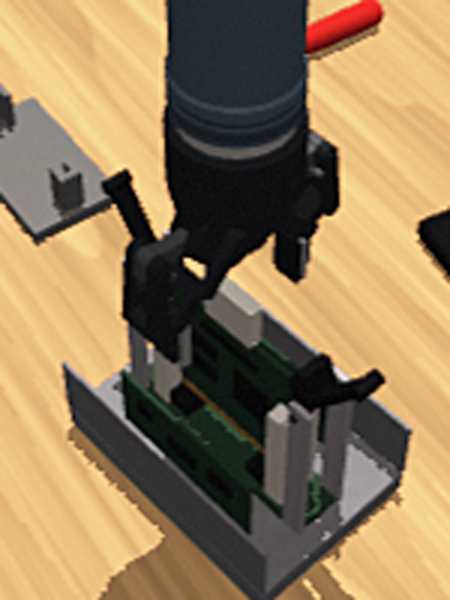

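Call:
carry_out:
  deltas:
    - [0, 0, 0, -0.5, 0, 0, 0]
    - [0, 0, 0, -1, 0, 0, 0]
    - [0, 0, 0, -2, 0, 0, 0]
    - [0, 0, 0, -2.5, 0, 0, 0]
    - [0, 0, 0, -2.5, 0, 0, 0]
    - [0, 0, 0, -2, 0, 0, 0]
    - [0, 0, 0, -1, 0, 0, 0]
    - [255, 0, -1, 0, 0, 0, 0]
    - [255, 0, -2, 0, 0, 0, 0]
    - [255, 0, -2, 0, 0, 0, 0]
    - [255, 0, -2, 0, 0, 0, 0]
    - [255, 0, -2, 0, 0, 0, 0]
    - [255, 0, -2, 0, 0, 0, 0]
    - [255, 0, -1.3, 0, 0, 0, 0]
    - [255, 0, -1, 0, 0, 0, 0]
    - [255, 0, 0, 0, 0, 0, 0]
    - [255, 0, 0, 0, 0, 0, 0]

```text
clock: 19.3
tcp_pos: [452.3, -7.5, 257.1]
ee_rot: [3.131, 0.257, -0.0]
contact_force: [-0.2, -0.3, -0.6]
gripper_width: 0.004
```

```bash
python3 look.py l1 side 195 130 365 350 2.7 top 265 195 385 280 6.5
```

```text
t 19.4 tcp [452.4  -8.  257.2] xax [ 9.869e-01  1.615e-01 -1.000e-04] zax [-1.e-04 -1.e-04 -1.e+00] yawx 0.1622 F [ 0.9 -0.  -1.2] M [ 0.03 -0.   -0.02] w 0.002 q [ 0.57  0.01 -0.64  1.99  0.01  1.14  0.09]
```

View pics/side_l1.png

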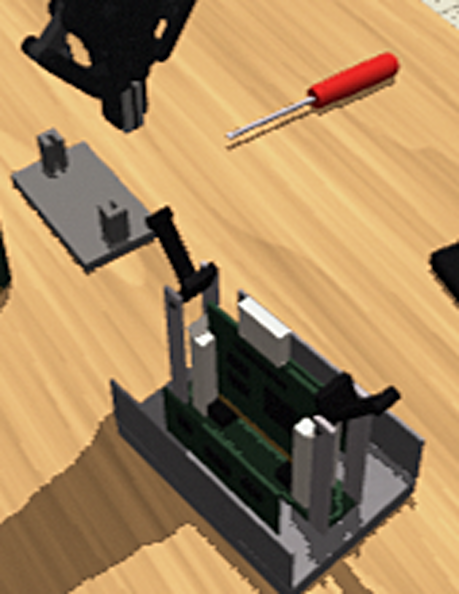

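View pics/top_l1.png

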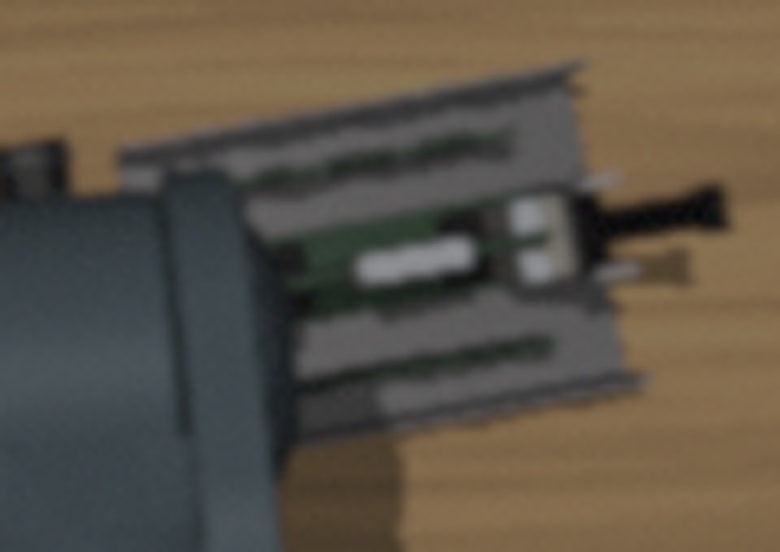

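Call:
carry_out:
  deltas:
    - [255, 0, 0, 1.5, 0, 0, 0]
    - [255, 0, 0, 2, 0, 0, 0]
    - [255, 0, 0, 2, 0, 0, 0]
    - [255, 0, 0, 1.8, 0, 0, 0]
    - [255, 0, 0, 1, 0, 0, 0]
    - [255, 0, 0, 0, 0, 0, 0]
    - [255, 0, 0.4, 0, 0, 0, 0]
    - [255, 0, 0.2, 0, 0, 0, 0]
    - [255, 0, 0, 0, 0, 0, 0]

```text
clock: 20.3
tcp_pos: [454.3, -13.5, 175.3]
ee_rot: [3.131, 0.256, 0.003]
contact_force: [0.2, -1.4, 0.3]
gripper_width: -0.004
```

```bash
python3 look.py l2 side 195 130 365 350 2.7
```

```text
t 20.35 tcp [454.1 -13.2 175.1] xax [0.9867 0.1625 0.0017] zax [ 1.8e-03 -4.0e-04 -1.0e+00] yawx 0.1632 F [ 0.  -0.   0.3] M [-0.01 -0.03  0.01] w -0.004 q [ 0.56  0.12 -0.64  2.08  0.09  0.96  0.03]
```

View pics/side_l2.png

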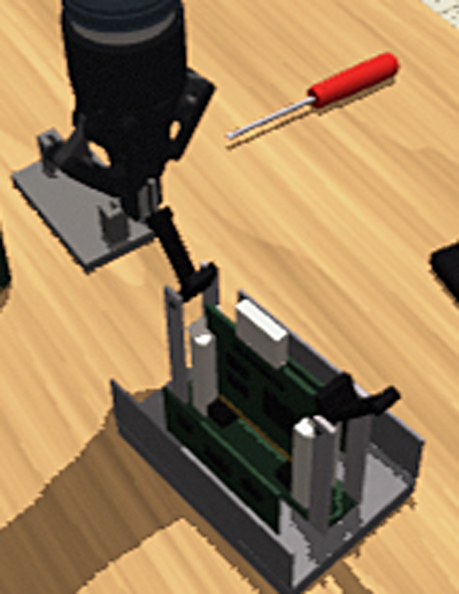

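Call:
carry_out:
  deltas:
    - [255, 0, 0.3, 0, 0, 0, 0]
    - [255, 0, 0.3, 0, 0, 0, 0]
    - [255, 0, 0.3, 0, 0, 0, 0]
    - [255, 0, 0.3, 0, 0, 0, 0]
    - [255, 0, 0.3, 0, 0, 0, 0]
    - [255, 0, 0.3, 0, 0, 0, 0]
    - [255, 0, 0, 0, 0, 0, 0]

```text
clock: 21.05
tcp_pos: [457.5, -27.0, 175.7]
ee_rot: [-3.127, -0.261, -0.004]
contact_force: [-1.0, 7.2, 5.8]
gripper_width: 0.003
```

```bash
python3 -c "
from h import *
show()"
```

```text
t 21.05 tcp [457.5 -27.  175.7] xax [0.9862 0.1656 0.0029] zax [ 0.0023  0.004  -1.    ] yawx 0.1664 F [-1.   7.2  5.8] M [1.28 0.25 0.06] w 0.003 q [ 0.58  0.13 -0.63  2.07  0.09  0.97  0.06]
```

Call:
carry_out:
  deltas:
    - [255, 0, 0.3, 0, 0, 0, 0]
    - [255, 0, 0.3, 0, 0, 0, 0]
    - [255, 0, 0.3, 0, 0, 0, 0]
    - [255, 0, 0.3, 0, 0, 0, 0]
    - [255, 0, 0.3, 0, 0, 0, 0]
    - [255, 0, 0.3, 0, 0, 0, 0]
    - [255, 0, 0, 0, 0, 0, 0]

```text
clock: 21.75
tcp_pos: [459.9, -48.5, 174.6]
ee_rot: [-3.131, -0.257, -0.002]
contact_force: [1.0, 3.8, 2.8]
gripper_width: 0.001
```

```bash
python3 look.py l3 side 195 130 365 350 2.7
```

```text
t 21.8 tcp [459.7 -48.5 174.4] xax [0.9866 0.163  0.0012] zax [ 1.2e-03  1.0e-04 -1.0e+00] yawx 0.1637 F [1.6 4.  2. ] M [ 0.65 -0.17  0.06] w 0.003 q [ 0.6   0.14 -0.61  2.07  0.09  0.97  0.1 ]
```

View pics/side_l3.png

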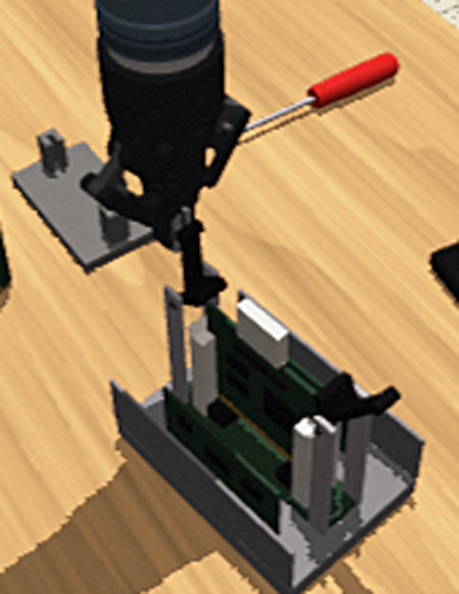

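Call:
carry_out:
  deltas:
    - [255, 0, 0.3, 0, 0, 0, 0]
    - [255, 0, 0.3, 0, 0, 0, 0]
    - [255, 0, 0.3, 0, 0, 0, 0]
    - [255, 0, 0.3, 0, 0, 0, 0]
    - [255, 0, 0.3, 0, 0, 0, 0]
    - [255, 0, 0.2, 0, 0, 0, 0]
    - [255, 0, 0.1, 0, 0, 0, 0]
    - [255, 0, 0, 0, 0, 0, 0]

```text
clock: 22.6
tcp_pos: [461.8, -64.4, 173.4]
ee_rot: [-3.128, -0.258, 0.001]
contact_force: [2.3, 7.5, 0.0]
gripper_width: -0.001
```

```bash
python3 look.py l4 side 195 130 365 350 2.7
```

```text
t 22.65 tcp [461.8 -64.4 173.4] xax [ 9.865e-01  1.639e-01 -1.000e-04] zax [-6.0e-04  3.1e-03 -1.0e+00] yawx 0.1647 F [ 1.6  6.1 -0.4] M [ 1.47 -0.39  0.08] w 0.004 q [ 0.62  0.15 -0.6   2.06  0.1   0.97  0.13]
```

View pics/side_l4.png

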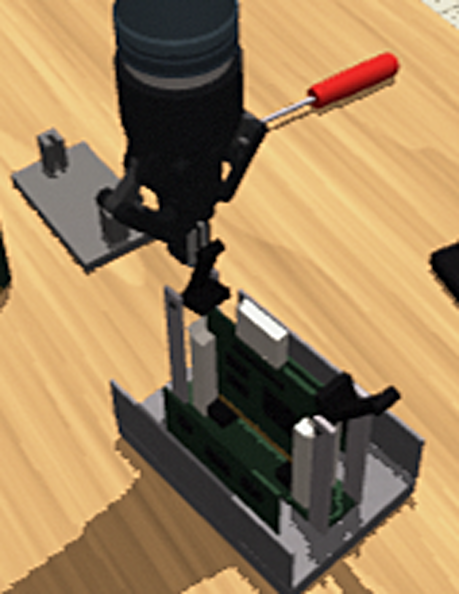

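Call:
carry_out:
  deltas:
    - [255, 0, 0.2, 0, 0, 0, 0]
    - [255, 0, 0.2, 0, 0, 0, 0]
    - [255, 0, 0.2, 0, 0, 0, 0]
    - [255, 0, 0.2, 0, 0, 0, 0]
    - [255, 0, 0.1, 0, 0, 0, 0]
    - [255, 0, 0, 0, 0, 0, 0]

```text
clock: 23.25
tcp_pos: [462.2, -70.8, 172.7]
ee_rot: [-3.124, -0.26, 0.004]
contact_force: [0.6, 10.6, -1.8]
gripper_width: 0.006
```

```bash
python3 -c "
from h import *
show()"
```

```text
t 23.25 tcp [462.2 -70.8 172.7] xax [ 0.9862  0.1653 -0.0023] zax [-0.0034  0.0063 -1.    ] yawx 0.166 F [ 0.6 10.6 -1.8] M [ 2.32 -0.21  0.04] w 0.006 q [ 0.63  0.15 -0.59  2.05  0.1   0.97  0.15]
```

Call:
carry_out:
  deltas:
    - [255, 0, 0.1, 0, 0, 0, 0]
    - [255, 0, 0.1, 0, 0, 0, 0]
    - [255, 0, 0.1, 0, 0, 0, 0]
    - [255, 0, 0.1, 0, 0, 0, 0]
    - [255, 0, 0, 0, 0, 0, 0]

```text
clock: 23.75
tcp_pos: [462.2, -74.3, 172.5]
ee_rot: [-3.124, -0.26, 0.007]
contact_force: [-0.3, 11.3, -0.9]
gripper_width: 0.001
```

```bash
 python3 look.py l5 side 235 190 305 260 8
```

```text
t 23.8 tcp [462.2 -74.4 172.5] xax [ 0.9862  0.1654 -0.0038] zax [-0.0049  0.0067 -1.    ] yawx 0.1662 F [-0.6 10.7 -0.4] M [2.41 0.06 0.04] w -0.001 q [ 0.63  0.15 -0.59  2.05  0.1   0.97  0.16]
```

View pics/side_l5.png

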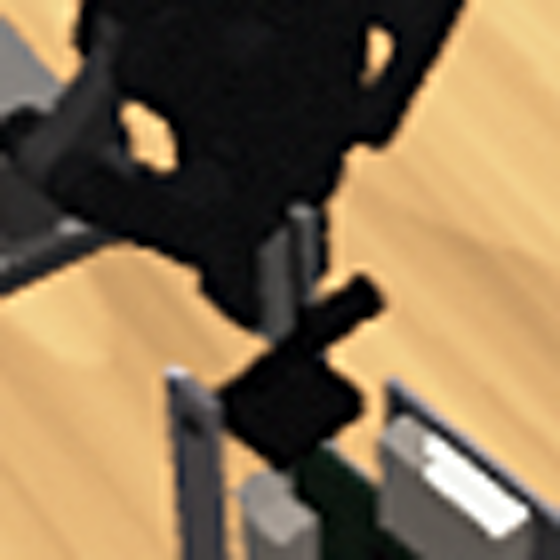

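Call:
carry_out:
  deltas:
    - [255, 0, 0.1, 0, 0, 0, 0]
    - [255, 0, 0.1, 0, 0, 0, 0]
    - [255, 0, 0, 0, 0, 0, 0]

```text
clock: 24.1
tcp_pos: [462.3, -76.0, 172.5]
ee_rot: [-3.123, -0.26, 0.008]
contact_force: [0.5, 12.0, -1.2]
gripper_width: -0.001
```

```bash
python3 -c "
from h import *
show()"
```

```text
t 24.1 tcp [462.3 -76.  172.5] xax [ 0.9862  0.1656 -0.0043] zax [-0.0055  0.0072 -1.    ] yawx 0.1663 F [ 0.5 12.  -1.2] M [2.54 0.14 0.02] w -0.001 q [ 0.63  0.15 -0.59  2.05  0.1   0.97  0.16]
```

Call:
carry_out:
  deltas:
    - [255, 0, 0.1, 0, 0, 0, 0]
    - [255, 0, 0.1, 0, 0, 0, 0]
    - [255, 0, 0, 0, 0, 0, 0]

```text
clock: 24.4
tcp_pos: [462.3, -76.2, 172.4]
ee_rot: [-3.121, -0.262, 0.009]
contact_force: [-1.4, 14.4, 0.5]
gripper_width: 0.0
```

```bash
python3 -c "
from h import *
show()"
```

```text
t 24.4 tcp [462.3 -76.2 172.4] xax [ 0.986   0.1666 -0.0049] zax [-0.0066  0.0094 -0.9999] yawx 0.1673 F [-1.4 14.4  0.5] M [3.13 0.31 0.06] w 0.0 q [ 0.64  0.16 -0.59  2.05  0.09  0.97  0.17]
```

Call:
carry_out:
  deltas:
    - [255, 0, 0.1, 0, 0, 0, 0]
    - [255, 0, 0.1, 0, 0, 0, 0]
    - [255, 0, 0, 0, 0, 0, 0]

```text
clock: 24.7
tcp_pos: [462.4, -76.3, 172.4]
ee_rot: [-3.118, -0.263, 0.01]
contact_force: [-0.9, 17.3, 1.4]
gripper_width: 0.001
```

```bash
python3 look.py l6 side 235 190 305 260 8
```

```text
t 24.75 tcp [462.4 -76.3 172.3] xax [ 0.9858  0.1676 -0.0055] zax [-0.0075  0.0115 -0.9999] yawx 0.1684 F [-1.9 17.   1.1] M [3.72 0.46 0.01] w 0.003 q [ 0.64  0.16 -0.59  2.05  0.09  0.97  0.17]
```

View pics/side_l6.png

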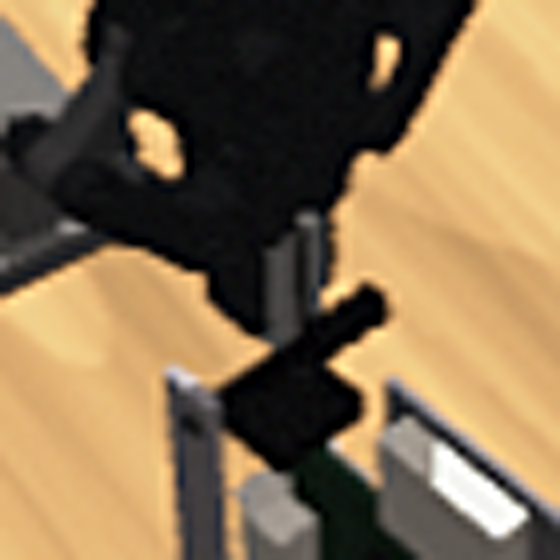

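Call:
carry_out:
  deltas:
    - [255, 0, -0.5, 0, 0, 0, 0]
    - [255, 0, -1, 0, 0, 0, 0]
    - [255, 0, -1.2, 0, 0, 0, 0]
    - [255, 0, 0, -1.5, 0, 0, 0]
    - [255, 0, 0, -2.5, 0, 0, 0]
    - [255, 0, 0, -2.5, 0, 0, 0]
    - [255, 0, 0, -1.8, 0, 0, 0]
    - [255, 0, 1.5, 0, 0, 0, 0]
    - [255, 0, 2.5, 0, 0, 0, 0]
    - [255, 0, 2.5, 0, 0, 0, 0]
    - [255, 0, 2.5, 0, 0, 0, 0]
    - [255, 0, 2.5, 0, 0, 0, 0]
    - [255, 0, 2.5, 0, 0, 0, 0]
    - [255, 0, 2.5, 0, 0, 0, 0]
    - [255, 0, 2.5, 0, 0, 0, 0]
    - [255, 0, 1.5, 0, 0, 0, 0]
    - [255, 0, 0.7, 0, 0, 0, 0]
    - [255, 0, 0, 0, 0, 0, 0]
    - [255, 0, 0, 0, 0, 0, 0]

```text
clock: 26.65
tcp_pos: [495.4, -266.1, 256.9]
ee_rot: [-3.13, -0.259, 0.001]
contact_force: [1.0, -0.0, 0.2]
gripper_width: 0.005
```

```bash
python3 look.py r1 side 235 150 385 350 3 top 265 195 385 280 6.5
```

```text
t 26.75 tcp [ 495.7 -265.7  257.3] xax [ 0.9862  0.1657 -0.    ] zax [-1.e-04  4.e-04 -1.e+00] yawx 0.1665 F [-0.1 -0.5 -0.4] M [ 0.    0.01 -0.  ] w 0.003 q [ 0.81  0.23 -0.44  1.76  0.1   1.17  0.5 ]
```

View pics/side_r1.png

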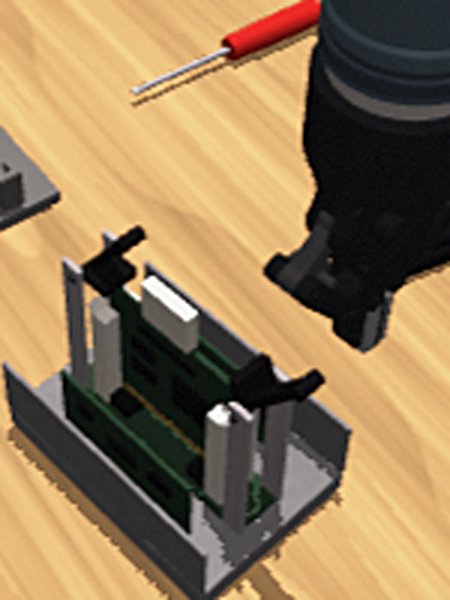

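View pics/top_r1.png

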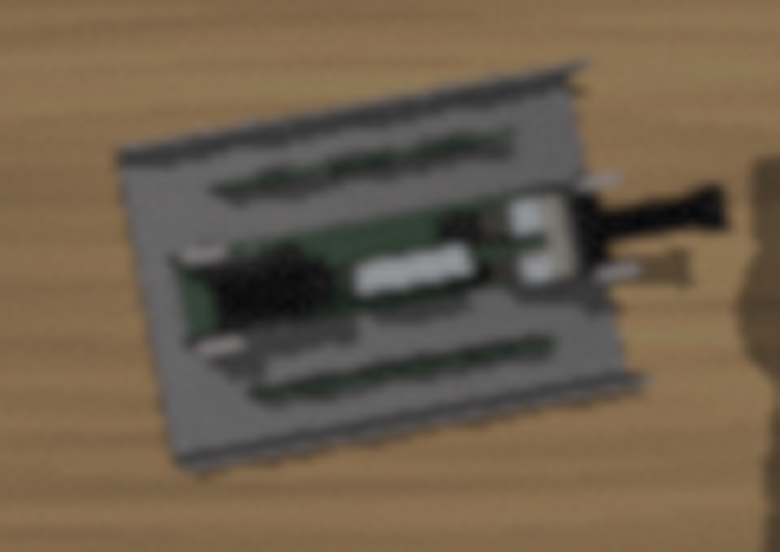

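Call:
carry_out:
  deltas:
    - [255, 0, 0.2, 1.5, 0, 0, 0]
    - [255, 0, 0, 2, 0, 0, 0]
    - [255, 0, 0, 2, 0, 0, 0]
    - [255, 0, 0, 1.8, 0, 0, 0]
    - [255, 0, 0, 1, 0, 0, 0]
    - [255, 0, 0, 0, 0, 0, 0]
    - [255, 0, -0.4, 0, 0, 0, 0]
    - [255, 0, -0.2, 0, 0, 0, 0]
    - [255, 0, 0, 0, 0, 0, 0]

```text
clock: 27.65
tcp_pos: [495.7, -263.0, 175.5]
ee_rot: [3.13, 0.259, 0.003]
contact_force: [-0.0, 0.6, -0.5]
gripper_width: 0.001
```

```bash
python3 look.py r2 side 235 150 385 350 3
```

```text
t 27.7 tcp [ 495.5 -263.3  175.3] xax [0.9865 0.164  0.0015] zax [ 0.0017 -0.001  -1.    ] yawx 0.1647 F [-0.7 -0.4 -0. ] M [ 0.    0.   -0.04] w -0.002 q [ 0.79  0.31 -0.43  1.85  0.15  1.01  0.46]
```

View pics/side_r2.png

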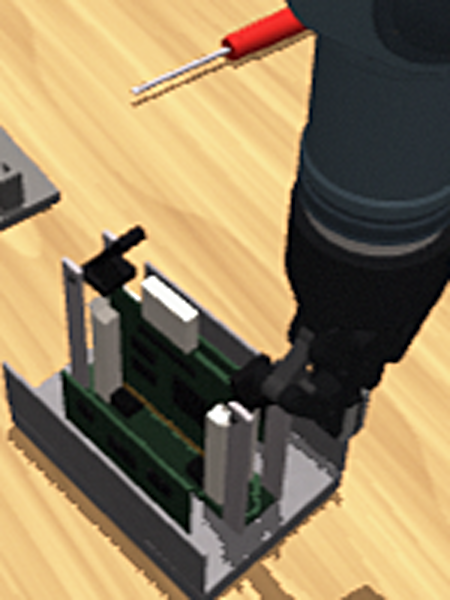

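Call:
carry_out:
  deltas:
    - [255, 0, -0.3, 0, 0, 0, 0]
    - [255, 0, -0.3, 0, 0, 0, 0]
    - [255, 0, -0.3, 0, 0, 0, 0]
    - [255, 0, -0.3, 0, 0, 0, 0]
    - [255, 0, -0.3, 0, 0, 0, 0]
    - [255, 0, -0.3, 0, 0, 0, 0]
    - [255, 0, 0, 0, 0, 0, 0]

```text
clock: 28.4
tcp_pos: [493.0, -251.2, 177.0]
ee_rot: [3.123, 0.252, 0.006]
contact_force: [-0.9, -6.4, 5.3]
gripper_width: -0.003
```

```bash
python3 -c "
from h import *
show()"
```

```text
t 28.4 tcp [ 493.  -251.2  177. ] xax [0.987  0.1604 0.0032] zax [ 0.0046 -0.0085 -1.    ] yawx 0.1611 F [-0.9 -6.4  5.3] M [-1.47  0.06 -0.05] w -0.003 q [ 0.77  0.29 -0.44  1.87  0.15  1.01  0.43]
```

Call:
carry_out:
  deltas:
    - [255, 0, -0.3, 0, 0, 0, 0]
    - [255, 0, -0.3, 0, 0, 0, 0]
    - [255, 0, -0.3, 0, 0, 0, 0]
    - [255, 0, -0.3, 0, 0, 0, 0]
    - [255, 0, -0.3, 0, 0, 0, 0]
    - [255, 0, -0.3, 0, 0, 0, 0]
    - [255, 0, 0, 0, 0, 0, 0]

```text
clock: 29.1
tcp_pos: [490.4, -229.9, 176.1]
ee_rot: [3.127, 0.255, 0.006]
contact_force: [0.2, -3.0, 3.1]
gripper_width: -0.003
```

```bash
python3 look.py r3 side 235 150 385 350 3
```

```text
t 29.15 tcp [ 490.2 -229.6  175.7] xax [0.9867 0.1623 0.0031] zax [ 0.0036 -0.0029 -1.    ] yawx 0.163 F [ 1.5 -3.8  3.7] M [-0.78 -0.28  0.01] w -0.003 q [ 0.76  0.27 -0.45  1.9   0.14  1.    0.41]
```

View pics/side_r3.png

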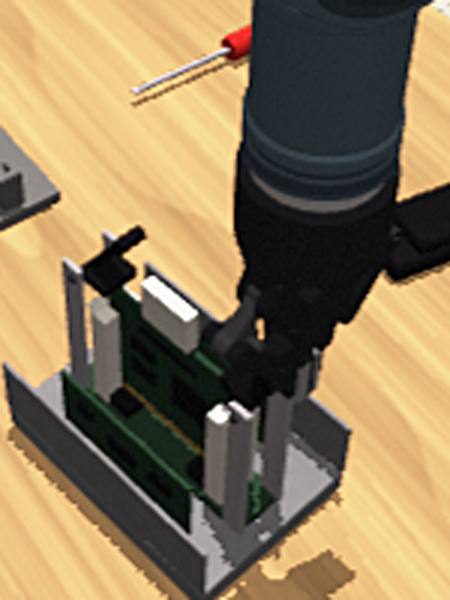

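Call:
carry_out:
  deltas:
    - [255, 0, -0.3, 0, 0, 0, 0]
    - [255, 0, -0.3, 0, 0, 0, 0]
    - [255, 0, -0.3, 0, 0, 0, 0]
    - [255, 0, -0.3, 0, 0, 0, 0]
    - [255, 0, -0.3, 0, 0, 0, 0]
    - [255, 0, -0.3, 0, 0, 0, 0]
    - [255, 0, -0.2, 0, 0, 0, 0]
    - [255, 0, 0, 0, 0, 0, 0]

```text
clock: 29.95
tcp_pos: [485.6, -208.0, 173.4]
ee_rot: [3.131, 0.258, 0.0]
contact_force: [2.4, -3.7, -0.2]
gripper_width: -0.0
```

```bash
python3 -c "
from h import *
show()"
```

```text
t 29.95 tcp [ 485.6 -208.   173.4] xax [9.865e-01 1.639e-01 2.000e-04] zax [ 2.e-04 -3.e-04 -1.e+00] yawx 0.1647 F [ 2.4 -3.7 -0.2] M [-1.01 -0.6  -0.05] w -0.0 q [ 0.74  0.25 -0.47  1.93  0.14  0.99  0.38]
```

Call:
carry_out:
  deltas:
    - [255, 0, -0.2, 0, 0, 0, 0]
    - [255, 0, -0.2, 0, 0, 0, 0]
    - [255, 0, -0.1, 0, 0, 0, 0]
    - [255, 0, -0.1, 0, 0, 0, 0]
    - [255, 0, 0, 0, 0, 0, 0]

```text
clock: 30.45
tcp_pos: [483.9, -202.6, 173.1]
ee_rot: [3.131, 0.258, -0.002]
contact_force: [2.1, -4.8, -0.4]
gripper_width: -0.003
```

```bash
python3 -c "
from h import *
show()"
```

```text
t 30.45 tcp [ 483.9 -202.6  173.1] xax [ 0.9866  0.1634 -0.0012] zax [-1.1e-03 -5.0e-04 -1.0e+00] yawx 0.1642 F [ 2.1 -4.8 -0.4] M [-1.16 -0.46  0.06] w -0.003 q [ 0.74  0.25 -0.47  1.93  0.13  0.99  0.37]
```

Call:
carry_out:
  deltas:
    - [255, 0, -0.1, 0, 0, 0, 0]
    - [255, 0, -0.1, 0, 0, 0, 0]
    - [255, 0, -0.1, 0, 0, 0, 0]
    - [255, 0, -0.1, 0, 0, 0, 0]
    - [255, 0, 0, 0, 0, 0, 0]

```text
clock: 30.95
tcp_pos: [482.8, -198.8, 173.1]
ee_rot: [3.13, 0.257, -0.003]
contact_force: [1.5, -5.5, 0.3]
gripper_width: -0.0
```

```bash
python3 -c "
from h import *
show()"
```

```text
t 30.95 tcp [ 482.8 -198.8  173.1] xax [ 0.9866  0.1633 -0.0021] zax [-2.e-03 -7.e-04 -1.e+00] yawx 0.164 F [ 1.5 -5.5  0.3] M [-1.16 -0.35 -0.01] w -0.0 q [ 0.73  0.24 -0.47  1.94  0.13  0.99  0.36]
```

Call:
carry_out:
  deltas:
    - [255, 0, -0.1, 0, 0, 0, 0]
    - [255, 0, -0.1, 0, 0, 0, 0]
    - [255, 0, 0, 0, 0, 0, 0]

```text
clock: 31.25
tcp_pos: [482.6, -197.9, 173.2]
ee_rot: [3.129, 0.256, -0.003]
contact_force: [1.9, -6.8, -0.7]
gripper_width: -0.002
```

```bash
python3 look.py r4 side 265 200 345 290 6.5
```

```text
t 31.3 tcp [ 482.6 -197.9  173.2] xax [ 0.9867  0.1627 -0.0019] zax [-0.0016 -0.002  -1.    ] yawx 0.1634 F [ 0.8 -5.7 -1.7] M [-1.49 -0.36  0.03] w 0.0 q [ 0.73  0.24 -0.47  1.94  0.13  0.99  0.36]
```

View pics/side_r4.png

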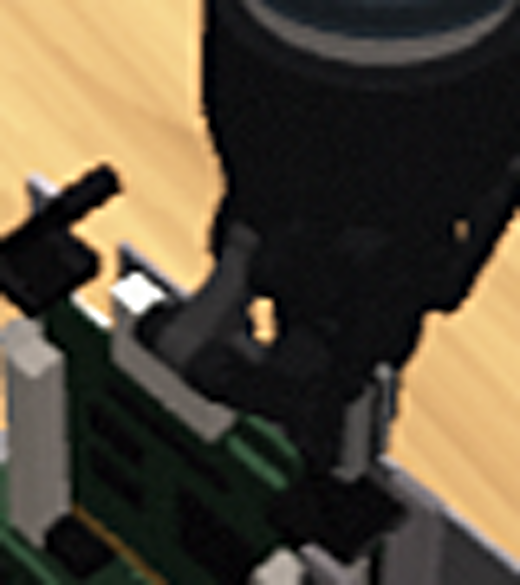

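Call:
carry_out:
  deltas:
    - [255, 0, -0.1, 0, 0, 0, 0]
    - [255, 0, -0.1, 0, 0, 0, 0]
    - [255, 0, 0, 0, 0, 0, 0]

```text
clock: 31.6
tcp_pos: [482.4, -197.1, 173.4]
ee_rot: [3.128, 0.255, -0.002]
contact_force: [0.9, -7.7, -0.6]
gripper_width: 0.001
```

```bash
python3 -c "
from h import *
show()"
```

```text
t 31.6 tcp [ 482.4 -197.1  173.4] xax [ 0.9868  0.1621 -0.0015] zax [-9.0e-04 -3.6e-03 -1.0e+00] yawx 0.1628 F [ 0.9 -7.7 -0.6] M [-1.82 -0.42 -0.03] w 0.001 q [ 0.73  0.24 -0.47  1.94  0.13  0.99  0.36]
```

Call:
carry_out:
  deltas:
    - [255, 0, -0.1, 0, 0, 0, 0]
    - [255, 0, -0.1, 0, 0, 0, 0]
    - [255, 0, -0.1, 0, 0, 0, 0]
    - [255, 0, 0, 0, 0, 0, 0]

```text
clock: 32.0
tcp_pos: [482.1, -195.8, 173.8]
ee_rot: [3.126, 0.253, -0.001]
contact_force: [2.1, -10.7, -0.4]
gripper_width: -0.001
```

```bash
python3 -c "
from h import *
show()"
```

```text
t 32.0 tcp [ 482.1 -195.8  173.8] xax [ 9.869e-01  1.611e-01 -9.000e-04] zax [ 1.0e-04 -5.8e-03 -1.0e+00] yawx 0.1618 F [  2.1 -10.7  -0.4] M [-2.37 -0.47  0.02] w -0.001 q [ 0.73  0.24 -0.47  1.94  0.14  0.99  0.35]
```

Call:
carry_out:
  deltas:
    - [255, 0, -0.1, 0, 0, 0, 0]
    - [255, 0, -0.1, 0, 0, 0, 0]
    - [255, 0, 0, 0, 0, 0, 0]

```text
clock: 32.3
tcp_pos: [482.0, -195.4, 174.1]
ee_rot: [3.123, 0.252, 0.001]
contact_force: [1.7, -12.4, -1.0]
gripper_width: -0.001
```

```bash
python3 look.py r5 side 265 200 345 290 6.5 top 265 195 385 280 6.5
```

```text
t 32.4 tcp [ 482.  -195.4  174.1] xax [ 9.871e-01  1.601e-01 -2.000e-04] zax [ 0.001  -0.0078 -1.    ] yawx 0.1608 F [  2.  -12.4  -0.8] M [-2.8  -0.54 -0.  ] w 0.0 q [ 0.73  0.24 -0.47  1.95  0.14  0.99  0.35]
```

View pics/side_r5.png

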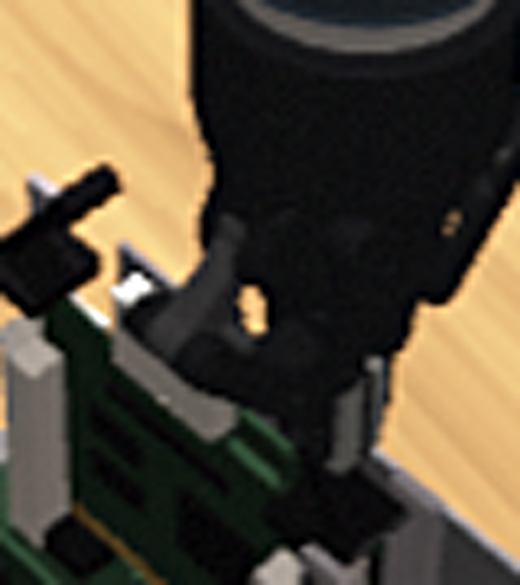

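Call:
carry_out:
  deltas:
    - [255, 0, -0.1, 0, 0, 0, 0]
    - [255, 0, -0.1, 0, 0, 0, 0]
    - [255, 0, 0, 0, 0, 0, 0]

```text
clock: 32.7
tcp_pos: [481.9, -195.1, 174.3]
ee_rot: [3.121, 0.25, 0.002]
contact_force: [3.5, -15.2, -1.0]
gripper_width: -0.003
```

```bash
python3 -c "
from h import *
show()"
```

```text
t 32.7 tcp [ 481.9 -195.1  174.3] xax [9.872e-01 1.594e-01 5.000e-04] zax [ 0.0021 -0.0101 -0.9999] yawx 0.16 F [  3.5 -15.2  -1. ] M [-3.31 -0.63 -0.  ] w -0.003 q [ 0.73  0.23 -0.47  1.95  0.14  0.98  0.35]
```

Call:
carry_out:
  deltas:
    - [255, 0, 0.5, 0, 0, 0, 0]
    - [255, 0, 1, 0, 0, 0, 0]
    - [255, 0, 1.5, 0, 0, 0, 0]
    - [255, 0, 0, -1.5, 0, 0, 0]
    - [255, 0, 0, -2.5, 0, 0, 0]
    - [255, 0, 0, -2.5, 0, 0, 0]
    - [255, 0, 2, -1.8, 0, 0, 0]
    - [255, 0, 3, 0, 0, 0, 0]
    - [255, 0, 3, 0, 0, 0, 0]
    - [255, 0, 1, 0, 0, 0, 0]
    - [255, 0, 0, 0, 0, 0, 0]
    - [255, 0, 0, 0, 0, 0, 0]

```text
clock: 33.9
tcp_pos: [501.9, -303.5, 257.0]
ee_rot: [-3.128, -0.26, 0.001]
contact_force: [0.2, 0.3, 0.1]
gripper_width: -0.002
```

```bash
python3 look.py f1 side 235 195 335 345 4 top 265 195 385 280 6.5
```

```text
t 34.0 tcp [ 502.1 -303.1  257.2] xax [ 9.860e-01  1.665e-01 -2.000e-04] zax [-5.0e-04  1.6e-03 -1.0e+00] yawx 0.1673 F [0.5 0.6 0.3] M [ 0.   -0.03 -0.03] w 0.007 q [ 0.83  0.27 -0.42  1.71  0.12  1.19  0.55]
```

View pics/side_f1.png

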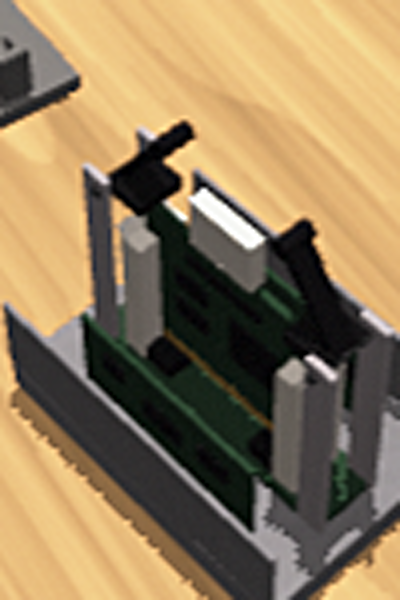

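View pics/top_f1.png

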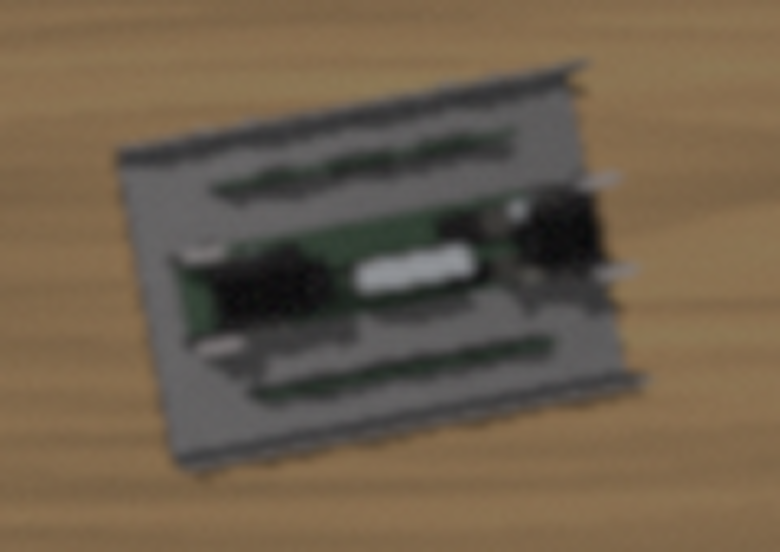

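```bash
python3 - <<'E'
from ov import *
U=[473.5,-139,.165]
for n,roi,k in(('side',(235,195,335,345),4),('top',(265,195,385,280),6.5)):
    im=cv2.imread(f'pics/{n}_f1_full.png');x0,y0,x1,y1=roi
    c=cv2.resize(im[y0:y1,x0:x1],None,fx=k,fy=k,interpolation=cv2.INTER_CUBIC);off=np.array([x0-.5,y0-.5])
    for s in(1,-1):
        for th,col in((1.3,(0,0,255)),(1.15,(0,255,255)),(1.0,(255,255,0))):
            l=th-.7; tip=lambda r:(0,s*(71-r*np.sin(l)),139+r*np.cos(l))
            draw(c,n,[((0,s*71,139),tip(63))],U,k,off,col)
    draw(c,n,[((0,-55,135),(0,55,135)),((0,-20,167),(0,20,167))],U,k,off,(255,0,255))
    cv2.imwrite(f'pics/ovf_{n}.png',cv2.resize(c,None,fx=1,fy=1))
E
```

```text
(no output)
```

View pics/ovf_side.png

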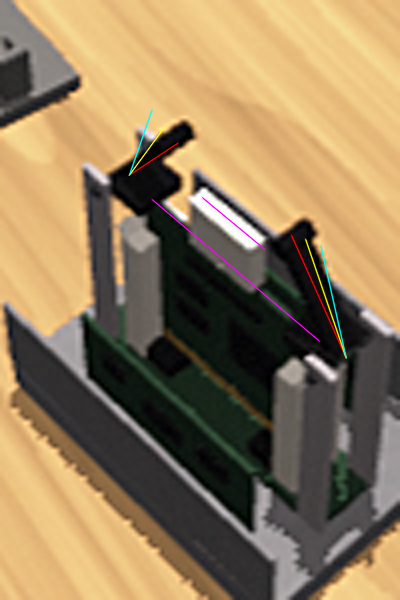

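View pics/ovf_top.png

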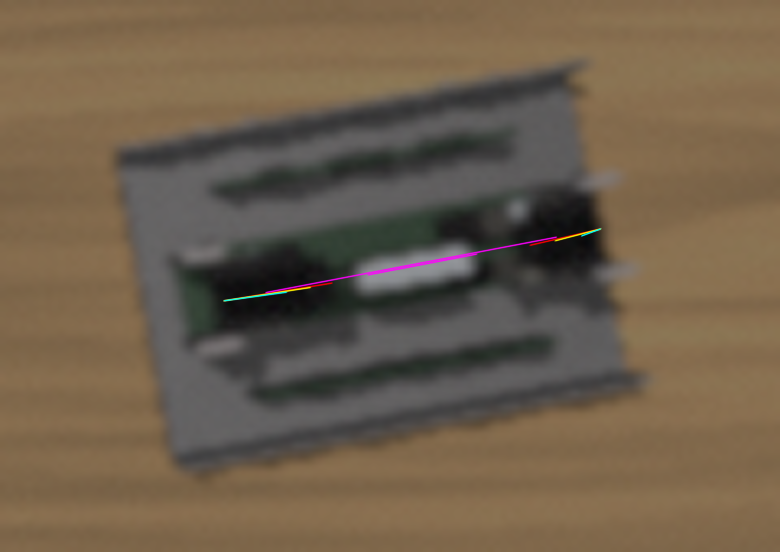

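```bash
python3 - <<'E'
from ov import *
U=[473.5,-139,.165]
A=[]
for s,roi in((1,(255,215,295,265)),(-1,(295,240,335,290))):
    n='side';k=10
    im=cv2.imread(f'pics/{n}_f1_full.png');x0,y0,x1,y1=roi
    c=cv2.resize(im[y0:y1,x0:x1],None,fx=k,fy=k,interpolation=cv2.INTER_CUBIC);off=np.array([x0-.5,y0-.5])
    c=cv2.convertScaleAbs(c,alpha=2.2,beta=10)
    for th,col in((1.3,(0,0,255)),(1.2,(0,255,255))):
        l=th-.7
        def P(x,r,o): # o outward offset normal
            return (x,s*(71-r*np.sin(l)+o*np.cos(l)),139+r*np.cos(l)+o*np.sin(l))
        for x in(-9,9):
            draw(c,n,[(P(x,53,5),P(x,63,5)),(P(x,53,-5),P(x,63,-5)),(P(x,63,-5),P(x,63,5)),(P(-9,63,5),P(9,63,5)),(P(-9,63,-5),P(9,63,-5))],U,k,off,col)
            draw(c,n,[(P(x*7/9,10,3.5),P(x*7/9,53,3.5)),(P(x*7/9,10,-3.5),P(x*7/9,53,-3.5))],U,k,off,col)
    A.append(c)
cv2.imwrite('pics/ovf2.png',np.hstack(A))
E
```

```text
(no output)
```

View pics/ovf2.png

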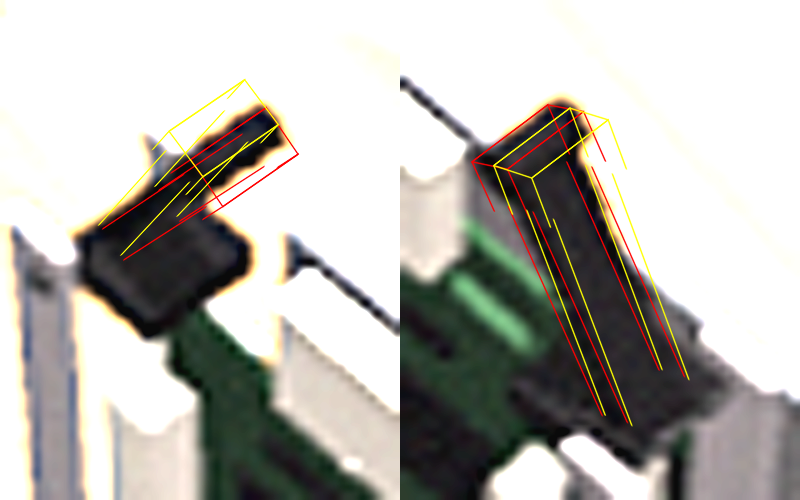

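Call:
carry_out:
  deltas:
    - [255, 0, -1.2, 0, 0, 0, 0]
    - [255, 0, -2.5, 0, 0, 0, 0]
    - [255, 0, -3, 0, 0, 0, 0]
    - [255, 0, -3, 0, 0, 0, 0]
    - [255, 0, -3, 0, 0, 0, 0]
    - [255, 0, -3, 0, 0, 0, 0]
    - [255, 0, -3, 0, 0, 0, 0]
    - [255, 0, -3, 0, 0, 0, 0]
    - [255, 0, -2.5, 0, 0, 0, 0]
    - [255, 0, -1.5, 0, 0, 0, 0]
    - [255, 0, 0, 0, 0, 0, 0]
    - [255, 0, 0, 2, 0, 0, 0]
    - [255, 0, 0, 2.5, 0, 0, 0]
    - [255, 0, 0, 2.3, 0, 0, 0]
    - [255, 0, 0, 1.5, 0, 0, 0]
    - [255, 0, 0, 0, 0, 0, 0]
    - [255, 0, 0, 0, 0, 0, 0]

```text
clock: 35.7
tcp_pos: [460.0, -53.2, 174.3]
ee_rot: [-3.131, -0.255, 0.0]
contact_force: [0.6, 0.1, 0.1]
gripper_width: 0.002
```

```bash
python3 -c "
from h import *
o,p,R=show(); d=p-[474.1,-138.1,0]; print('unit y',d[:2]@[-.1645,.9864],'x',d[:2]@[.9864,.1645])"
```

```text
t 35.7 tcp [460.  -53.2 174.3] xax [ 9.868e-01  1.618e-01 -3.000e-04] zax [-3.e-04  1.e-04 -1.e+00] yawx 0.1625 F [0.6 0.1 0.1] M [-0.   -0.02 -0.08] w 0.002 q [ 0.6   0.14 -0.61  2.06  0.1   0.97  0.11]
unit y 86.06985488368517 x 0.012572310638413225
```

Call:
carry_out:
  deltas:
    - [255, 0, 0.4, 0, 0, 0, 0]
    - [255, 0, 0.5, 0, 0, 0, 0]
    - [255, 0, 0.5, 0, 0, 0, 0]
    - [255, 0, 0.3, 0, 0, 0, 0]
    - [255, 0, 0.2, 0, 0, 0, 0]
    - [255, 0, 0.2, 0, 0, 0, 0]
    - [255, 0, 0.2, 0, 0, 0, 0]
    - [255, 0, 0.2, 0, 0, 0, 0]
    - [255, 0, 0, 0, 0, 0, 0]

```text
clock: 36.6
tcp_pos: [463.9, -76.5, 174.2]
ee_rot: [-3.13, -0.258, 0.0]
contact_force: [0.4, 0.8, -0.1]
gripper_width: 0.001
```

```bash
python3 -c "
from h import *
o,p,R=show(); d=p-[474.1,-138.1,0]; print('unit y',d[:2]@[-.1645,.9864],'x',d[:2]@[.9864,.1645])"
```

```text
t 36.6 tcp [463.9 -76.5 174.2] xax [ 9.865e-01  1.635e-01 -2.000e-04] zax [-3.e-04  7.e-04 -1.e+00] yawx 0.1642 F [ 0.4  0.8 -0.1] M [0.26 0.04 0.02] w 0.001 q [ 0.63  0.15 -0.59  2.05  0.1   0.97  0.16]
unit y 62.44992996216828 x 0.030296341620282878
```

Call:
carry_out:
  deltas:
    - [255, 0, 0.2, 0, 0, 0, 0]
    - [255, 0, 0.2, 0, 0, 0, 0]
    - [255, 0, 0.2, 0, 0, 0, 0]
    - [255, 0, 0.2, 0, 0, 0, 0]
    - [255, 0, 0, 0, 0, 0, 0]

```text
clock: 37.1
tcp_pos: [464.0, -77.3, 174.0]
ee_rot: [-3.121, -0.263, 0.005]
contact_force: [-3.0, 13.2, 3.5]
gripper_width: -0.001
```

```bash
python3 -c "
from h import *
o,p,R=show(); d=p-[474.1,-138.1,0]; print('unit y',d[:2]@[-.1645,.9864],'x',d[:2]@[.9864,.1645])"
```

```text
t 37.1 tcp [464.  -77.3 174. ] xax [ 0.9859  0.1675 -0.0025] zax [-0.0041  0.0094 -0.9999] yawx 0.1683 F [-3.  13.2  3.5] M [ 2.75  0.81 -0.05] w -0.001 q [ 0.64  0.16 -0.59  2.04  0.09  0.97  0.17]
unit y 61.65047557724823 x 0.06934312064040576
```

Call:
carry_out:
  deltas:
    - [255, 0, 0.2, 0, 0, 0, 0]
    - [255, 0, 0.2, 0, 0, 0, 0]
    - [255, 0, 0, 0, 0, 0, 0]
    - [255, 0, -0.6, 0, 0, 0, 0]
    - [255, 0, -1, 0, 0, 0, 0]
    - [255, 0, -2, 0, 0, 0, 0]
    - [255, 0, 0, -2, 0, 0, 0]
    - [255, 0, 0, -2.5, 0, 0, 0]
    - [255, 0, 0, -2.5, 0, 0, 0]
    - [255, 0, -3, -2, 0, 0, 0]
    - [255, 0, -4, 0, 0, 0, 0]
    - [255, 0, -4, 0, 0, 0, 0]
    - [255, 0, -2, 0, 0, 0, 0]
    - [255, 0, 0, 0, 0, 0, 0]
    - [255, 0, 0, 0, 0, 0, 0]

```text
clock: 38.6
tcp_pos: [439.1, 74.0, 264.4]
ee_rot: [3.129, 0.257, 0.001]
contact_force: [0.1, -0.1, 0.1]
gripper_width: 0.0
```

```bash
python3 look.py f2 side 235 195 335 345 4 top 265 195 385 280 6.5; python3 - <<'E'
from ov import *
U=[473.5,-139,.165]
A=[]
for s,roi in((1,(255,215,295,265)),(-1,(295,240,335,290))):
    n='side';k=10
    im=cv2.imread(f'pics/{n}_f2_full.png');x0,y0,x1,y1=roi
    c=cv2.resize(im[y0:y1,x0:x1],None,fx=k,fy=k,interpolation=cv2.INTER_CUBIC);off=np.array([x0-.5,y0-.5])
    c=cv2.convertScaleAbs(c,alpha=2.2,beta=10)
    for th,col in((1.3,(0,0,255)),):
        l=th-.7
        def P(x,r,o): return (x,s*(71-r*np.sin(l)+o*np.cos(l)),139+r*np.cos(l)+o*np.sin(l))
        draw(c,n,[(P(-9,63,5),P(9,63,5)),(P(-9,63,-5),P(9,63,-5)),(P(-9,63,5),P(-9,63,-5)),(P(9,63,-5),P(9,63,5))],U,k,off,col)
    A.append(c)
cv2.imwrite('pics/ovf3.png',np.hstack(A))
E
```

```text
t 38.7 tcp [439.2  73.  264.1] xax [ 9.871e-01  1.604e-01 -1.000e-04] zax [ 1.e-04 -9.e-04 -1.e+00] yawx 0.1611 F [ 0.2  0.1 -0.1] M [ 0.   -0.09  0.05] w -0.001 q [ 0.5  -0.01 -0.74  2.   -0.01  1.16 -0.07]
```

View pics/ovf3.png

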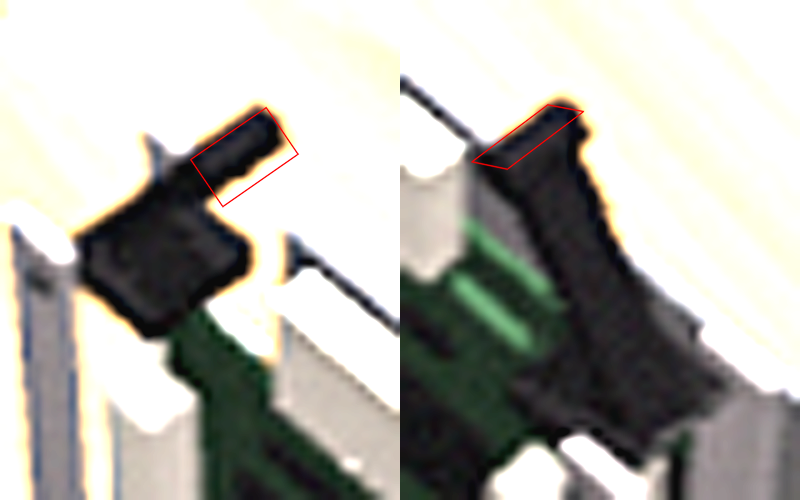

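View pics/side_f2_full.png

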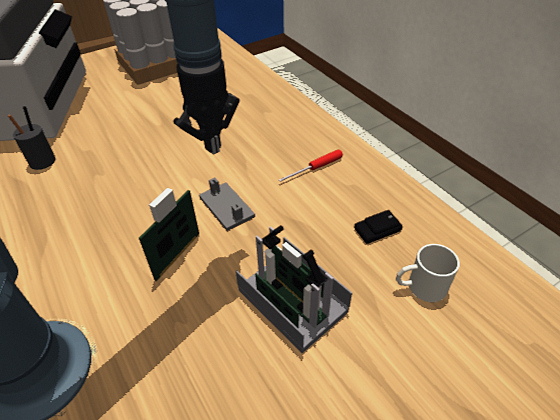

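Call:
carry_out:
  deltas:
    - [255, 0, 1, 0, 0, 0, 0]
    - [255, 0, 3, 0, 0, 0, 0]
    - [255, 0, 3, 0, 0, 0, 0]
    - [255, 0, 3, 0, 0, 0, 0]
    - [255, 0, 3, 0, 0, 0, 0]
    - [255, 0, 3, 0, 0, 0, 0]
    - [255, 0, 3, 0, 0, 0, 0]
    - [255, 0, 3, 0, 0, 0, 0]
    - [255, 0, 3, 0, 0, 0, 0]
    - [255, 0, 3, 0, 0, 0, 0]
    - [255, 0, 1.5, 0, 0, 0, 0]
    - [255, 0, 0.7, 0, 0, 0, 0]
    - [255, 0, 0, 0, 0, 0, 0]
    - [255, 0, 0, 0, 0, 0, 0]

```text
clock: 40.1
tcp_pos: [488.2, -221.4, 264.2]
ee_rot: [-3.13, -0.26, 0.0]
contact_force: [0.1, -0.2, -0.4]
gripper_width: 0.001
```

```bash
python3 -c "
from h import *
o,p,R=show(); d=p-[474.1,-138.1,0]; print('unit y',d[:2]@[-.1645,.9864],'x',d[:2]@[.9864,.1645])"
```

```text
t 40.1 tcp [ 488.2 -221.4  264.2] xax [ 9.863e-01  1.650e-01 -1.000e-04] zax [-3.e-04  9.e-04 -1.e+00] yawx 0.1658 F [ 0.1 -0.2 -0.4] M [-0.   -0.02 -0.03] w 0.001 q [ 0.77  0.17 -0.46  1.81  0.08  1.18  0.45]
unit y -84.50876072597462 x 0.15114141933499203
```

Call:
carry_out:
  deltas:
    - [255, 0, 0, 2, 0, 0, 0]
    - [255, 0, 0, 2.5, 0, 0, 0]
    - [255, 0, 0, 2.5, 0, 0, 0]
    - [255, 0, 0, 2, 0, 0, 0]
    - [255, 0, 0, 0, 0, 0, 0]
    - [255, 0, -0.5, 0, 0, 0, 0]
    - [255, 0, -0.5, 0, 0, 0, 0]
    - [255, 0, -0.5, 0, 0, 0, 0]
    - [255, 0, -0.4, 0, 0, 0, 0]
    - [255, 0, -0.2, 0, 0, 0, 0]
    - [255, 0, -0.2, 0, 0, 0, 0]
    - [255, 0, -0.2, 0, 0, 0, 0]
    - [255, 0, 0, 0, 0, 0, 0]

```text
clock: 41.4
tcp_pos: [484.0, -198.1, 174.3]
ee_rot: [-3.131, -0.258, 0.0]
contact_force: [-0.9, 0.4, -0.0]
gripper_width: -0.002
```

```bash
python3 -c "
from h import *
o,p,R=show(); d=p-[474.1,-138.1,0]; print('unit y',d[:2]@[-.1645,.9864],'x',d[:2]@[.9864,.1645])"
```

```text
t 41.4 tcp [ 484.  -198.1  174.3] xax [ 0.9865  0.1635 -0.    ] zax [-1.e-04  1.e-04 -1.e+00] yawx 0.1643 F [-0.9  0.4 -0. ] M [-0.04 -0.   -0.  ] w -0.002 q [ 0.73  0.24 -0.47  1.94  0.13  0.99  0.36]
unit y -60.76453564998935 x -0.11402372903805202
```

Call:
carry_out:
  deltas:
    - [255, 0, -0.2, 0, 0, 0, 0]
    - [255, 0, -0.2, 0, 0, 0, 0]
    - [255, 0, -0.2, 0, 0, 0, 0]
    - [255, 0, -0.2, 0, 0, 0, 0]
    - [255, 0, 0, 0, 0, 0, 0]

```text
clock: 41.9
tcp_pos: [483.3, -194.8, 175.1]
ee_rot: [3.125, 0.253, 0.004]
contact_force: [1.1, -7.3, 0.1]
gripper_width: 0.002
```

```bash
python3 -c "
from h import *
o,p,R=show(); d=p-[474.1,-138.1,0]; print('unit y',d[:2]@[-.1645,.9864],'x',d[:2]@[.9864,.1645])"
```

```text
t 41.9 tcp [ 483.3 -194.8  175.1] xax [0.987  0.1609 0.0019] zax [ 0.0029 -0.006  -1.    ] yawx 0.1616 F [ 1.1 -7.3  0.1] M [-1.49 -0.19 -0.  ] w 0.002 q [ 0.72  0.24 -0.47  1.94  0.13  0.99  0.35]
unit y -57.46224873432504 x -0.2288708627069491
```

Call:
carry_out:
  deltas:
    - [255, 0, -0.2, 0, 0, 0, 0]
    - [255, 0, -0.2, 0, 0, 0, 0]
    - [255, 0, -0.2, 0, 0, 0, 0]
    - [255, 0, 0, 0, 0, 0, 0]

```text
clock: 42.3
tcp_pos: [483.2, -193.8, 176.1]
ee_rot: [3.119, 0.248, 0.008]
contact_force: [2.8, -14.1, -0.3]
gripper_width: -0.004
```

```bash
python3 -c "
from h import *
o,p,R=show(); d=p-[474.1,-138.1,0]; print('unit y',d[:2]@[-.1645,.9864],'x',d[:2]@[.9864,.1645])"
```

```text
t 42.3 tcp [ 483.2 -193.8  176.1] xax [0.9874 0.1582 0.0042] zax [ 0.0063 -0.0124 -0.9999] yawx 0.1588 F [  2.8 -14.1  -0.3] M [-3.01 -0.51 -0.01] w -0.004 q [ 0.72  0.23 -0.47  1.95  0.14  0.98  0.34]
unit y -56.39795052329454 x -0.20369930209953602
```

Call:
carry_out:
  deltas:
    - [255, 0, -0.2, 0, 0, 0, 0]
    - [255, 0, -0.2, 0, 0, 0, 0]
    - [255, 0, 0, 0, 0, 0, 0]

```text
clock: 42.6
tcp_pos: [483.1, -193.0, 176.8]
ee_rot: [3.115, 0.245, 0.011]
contact_force: [1.9, -17.7, -0.4]
gripper_width: -0.001
```

```bash
python3 -c "
from h import *
o,p,R=show(); d=p-[474.1,-138.1,0]; print('unit y',d[:2]@[-.1645,.9864],'x',d[:2]@[.9864,.1645])"
```

```text
t 42.6 tcp [ 483.1 -193.   176.8] xax [0.9877 0.1564 0.0058] zax [ 0.0085 -0.0166 -0.9998] yawx 0.1571 F [  1.9 -17.7  -0.4] M [-3.94 -0.54 -0.01] w -0.001 q [ 0.72  0.23 -0.47  1.95  0.14  0.98  0.34]
unit y -55.62818883372515 x -0.14938304206640635
```

Firm stop (same elastic slope as on the left). Backing off.

Call:
carry_out:
  deltas:
    - [255, 0, 0.6, 0, 0, 0, 0]
    - [255, 0, 1, 0, 0, 0, 0]
    - [255, 0, 2, 0, 0, 0, 0]
    - [255, 0, 0, -2, 0, 0, 0]
    - [255, 0, 0, -2.5, 0, 0, 0]
    - [255, 0, 0, -2.5, 0, 0, 0]
    - [255, 0, 3, -2, 0, 0, 0]
    - [255, 0, 4, 0, 0, 0, 0]
    - [255, 0, 4, 0, 0, 0, 0]
    - [255, 0, 2, 0, 0, 0, 0]
    - [255, 0, 0, 0, 0, 0, 0]
    - [255, 0, 0, 0, 0, 0, 0]
    - [255, 0, 0, 0, 0, 0, 0]

```text
clock: 43.9
tcp_pos: [508.6, -342.1, 263.8]
ee_rot: [-3.129, -0.262, 0.001]
contact_force: [-0.1, 0.0, -0.3]
gripper_width: -0.0
```

```bash
python3 look.py f3 side 235 195 335 345 4 top 265 195 385 280 6.5; python3 - <<'E'
import cv2,numpy as np
for n in('side','top'):
    a=cv2.imread(f'pics/{n}_f2_full.png').astype(int);b=cv2.imread(f'pics/{n}_f3_full.png').astype(int)
    r=(slice(205,330),slice(255,330)) if n=='side' else (slice(200,270),slice(280,375))
    print(n,np.abs(a-b)[r].max(2).mean(), (np.abs(a-b)[r].max(2)>40).sum())
E
```

```text
t 44.0 tcp [ 508.7 -342.2  264.2] xax [0.9861 0.1664 0.    ] zax [-1.e-04  9.e-04 -1.e+00] yawx 0.1672 F [ 0.5 -0.2 -0.5] M [-0.02 -0.   -0.03] w -0.002 q [ 0.85  0.32 -0.39  1.64  0.13  1.21  0.59]
side 9.939306666666667 1
top 2.4781954887218047 126
```

View pics/side_f3.png

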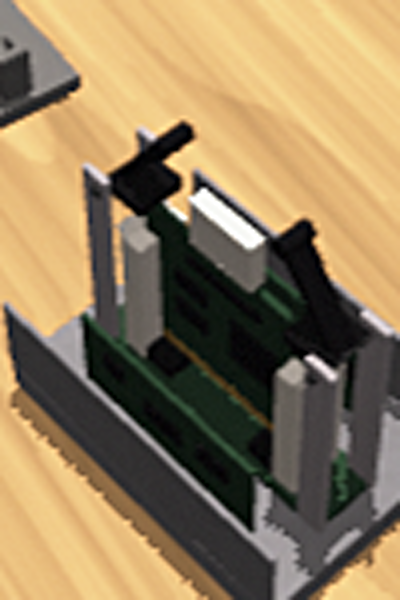

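Both levers are shut, they did not move between the two checks, and the arm is clear. Handing in.

```bash
python3 -c "
from plant import bot
print(bot.job_done())"
```

```text
the job is handed in; nothing more can be done
None
```

The card is in the guides with both levers swung shut over it, and I handed the job in at about 44 s. It reports no verdict.

- **Card:** I lifted it out of the stand by the white grip. Two light taps (about 7 N and 15 N) stopped on the flat guide top. About 1–2 mm further along the unit's +x the card entered, and it slid down without measurable force until it touched the contacts at about 2–3 N.
- **Levers:** I pushed the left one in, then the right, with shut fingertips. I then went back and pressed each again: about 13 N on the left before a last small push, and 18 N on the right. Both felt like firm stops, and every force I read was below 18 N.
- **Last checks:**
  - In the side view both handles are close to the 1.3 rad model. The right one fits well, and the left is within a pixel or two.
  - The right handle kept creeping slightly over the last few millimetres before it firmed up. On the second push its finger position ended about 2.5 mm further in, and I put this down to the fingertip sliding up the handle.
  - The unit looks unchanged between the last two side pictures. The top pictures differ by 126 pixels there, which I did not look into.
  - The mug, screwdriver and mouse looked untouched in the side view, and the arm reads no contact force.
- **Not measured:** I did not measure the card's home height directly. I inferred it from both levers being at their stops.

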